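# Set a clean-air cabinet's window to its working height and slide the cell rack in

### The arm

A 6-joint arm with a two-finger parallel gripper is mounted at the origin on a cart in front of the work surface, level with it; the furniture and walls round the work are solid. World frame = base frame: x ahead of the robot, y to its left, z up, the work surface at z = 0. Lengths are in m, angles in degrees, forces in N, time in s.
With the tool pointing down it reaches from about 0.275 to 0.85 m from the base axis. Payload 19 kg.
Tool frame: the origin (TCP) lies between the finger pads; the fingertips stand 8 mm ahead of it and the grasp point (between the pads) lies 11 mm behind it (bot.tip_extent is the distance from the TCP to the fingertips, in m); z points along the fingers, y is the line along which they close (so a half turn about z gives the same grasp; the last joint's range is limited). The gripper opens to 85 mm and grips with 20 to 120 N. Pads are 22 mm wide; open, the fingers measure 114 mm over their backs; the gripper's body (76 mm by 85 mm) begins 54 mm behind the grasp point. The pads swing forward as they close: fully open they stand 13 mm farther back than shut.
Start: joints at [-48.358, 8.623, 82.357, -0, 89.026, -7.678], TCP at [0.436, -0.375, 0.239] pointing down, gripper open.
Joint ranges: [-160.23, 160.23], [-39.13, 120.54], [6.94, 153.29], [-79.49, 259.48], [9.18, 160.14], [-161.06, 161.06]. Speed limits (degrees/s): [108.29, 108.29, 127.2, 172.46, 172.46, 172.46].

### API

Orientations are given as a 3x3 rotation matrix whose columns are the frame's x, y, z axes.
In Python, from cell import get_state, imaging, job, bot gives the robot as it stands.
- The arm moves only by the tool move_arm, never from a script. Its argument "plan" is a list of rows, each an object with "delta_pos": the shift along the world's x, y, z in mm, a list of three; "roll": the turn about the world's z in rad; "hand": the finger opening in mm, from 0 to 85.4. In form: [{"delta_pos": [dx, dy, dz], "roll": roll, "hand": hand}, ...]. A call has 1 to 20 rows; each row is the pose to reach, as a shift and turn from the pose commanded when the call began; what a row does not reach only later rows make up. A row lasts 1/12 s, in which the tool goes at most 41.7 mm and 7.16 degrees, less where a joint would pass 70% of its speed; a pose out of reach is approached as far as the arm can. A call with a gripper value outside its range is refused whole. The fingers move at their own pace and stop on an object; "squeeze" is the grip in N (left out, the last holds). Time passes only in rows, so rows that repeat a pose let the fingers close. It gives the time, the measured TCP pose, the force, the opening and the grip force at its end, in the units of the state.
- get_state(): the state, without advancing time (a new reading comes with each control period).
- imaging.snapshot(name): name is "side" or "top"; returns a dict with "img" (420x560x3 uint8, red, green, blue), "vfov" (degrees; the focal length in pixels is half the picture's height over the tangent of half this angle, whatever the lens; pixels are square), "cx", "cy" (the principal point, pixels), "cam_to_world" (4x4, takes a point from camera to world coordinates). Camera axes: x right, y down, z forward; pixel columns grow to the right and rows downward; lengths in m; the calibration is good to about 2 mm. A picture is of the moment at which its call begins. There is no depth.
- job.job_done(): hands the job in; it is judged then, once.
Trained networks look in the newest picture that a camera, given by its name, has taken for a name from the list of things; names that differ only in an ending like _2 or _b are one class to them, and where a whole thing is asked for, a point or a joint stands for the part that bears it (a point fixed in the world has none). Each returns a list of dicts, best first, with "score" (0 to 1); they miss things now and then, are a little off and sometimes report something else, mostly with a low value. They report only what shows in the picture. A call takes as long as a camera call.
- imaging.cut_out(thing, camera): "region" (420x560 bool, what is visible of it) and "location" ([column, row] in pixels, amid what is visible of it).
- imaging.tip_of(thing, camera): "location" ([column, row] in pixels: a listed point, or the origin of a listed thing).
The state is a dict: "time_s": time; "qpos": joint angles; "dq": joint speeds; "joint_efforts": joint torques, N m; "position": TCP position; "orientation": TCP orientation; "ft_force": force on the tool from outside, world axes, zero at the start; "moment": the same for the moment, N m; "finger_gap": opening from 0.0 (shut) to 1.0 (fully open); "grasp_force": force on a finger pad.
Only numpy, scipy, OpenCV 4.12 (cv2) and the standard library are available. Lean on these libraries where they do the work, as an engineer would, in place of code of your own. Each camera call takes 0.05 s, during which the arm holds its last target. There are 200 camera calls.

### The job

Push the clean-air cabinet's sliding window up from beneath its lip until the lip is level with the pointer on the left post. Then, leaving the window there, push the cell rack along the table through the opening until the whole rack stands inside, behind the window. Only push with the fingers: pinch or lift nothing, be gentle, and leave the vials, bottles and everything else where they stand.

Things in the scene. Friction and masses are not known exactly. Their poses are not given: they have to be found in the camera images.
- cabinet: fixed white clean-air cabinet, 396 wide, 130 deep, 635 mm high, no floor of its own (the table runs through). Origin on the table in the window's plane, midway between its front posts; x points into the cabinet, away from the robot, y left, z up. Posts 34 mm square, fronts at x = -19 mm; the opening between them is y -160 to 160 mm; inner face of the back at x = 94 mm.
- opening (a point): same point as the cabinet's origin. Above the opening, a fascia (front at cabinet x = -23 mm) closes the front from z = 345 mm up and a fan box follows from z = 530 mm (same front); inside, the lowest edge of a clear shelf is at z = 284 mm, from x = 39 mm back.
- sash (a joint): height of the sliding window in m above shut (0 = shut, 0.225 = highest). Clear pane in an aluminium frame, balanced by two steel counterweights in the posts: it stays where it is left, and takes 4 to 6 N to move up or down, so fingers that rub down along the lip can take it with them. The lip is an aluminium plate 5 mm thick over a black rubber strip 3 mm thick, the face to push on.
- lip_front (a point): middle of the front edge of the window's lip, half way up its 8 mm thickness (underside 4 mm lower); rises with the window. The lip is a level ledge along the window's foot, 300 mm long in y, jutting from cabinet x = -10 to -38 mm (this point: -37 mm). Nothing of the window hangs lower, so fingers may reach under all of it. Underside 30 mm above the table when shut, 125 to 145 mm at the start.
- marker: dark steel marker clip on the cabinet's left (+y) post, about 26 mm high, fixed, with an aluminium thumb screw; origin at the tip of its flat pointer, which points to the lip's end (towards -y). The window is at working height when lip_front is as high as this tip. The clip reaches 12 mm towards the robot and 41 mm to +y from the tip. It stands 215 to 250 mm above the table.
- rack: loose white cell rack with stoppered cells in it, 52 (x) x 150 (y) x 58 mm high, 0.16 kg; origin under its centre on the table. Its solid block is 30 mm high; push it there. It stands lengthwise along the cabinet's front, before the opening.
- rack_near_l (a point): middle height (15 mm) of the rack's near left vertical edge: 26 mm to -x and 75 mm to +y of its centre, in its own frame
- rack_near_r (a point): middle height (15 mm) of the rack's near right vertical edge: 26 mm to -x and 75 mm to -y of its centre
- vial_white: loose 28 mm wide, 65 mm high vial with white cap, left of the rack; origin under its centre
- vial_amber: loose 23 mm wide, 55 mm high amber vial with black cap, right of the rack; origin under its centre
- bottle_1: loose spray bottle, 58 x 124 x 278 mm, at the left front; origin under its centre
- bottle_2: loose round bottle, 61 mm wide, 197 mm high, left of the cabinet; origin under its centre
- wash_bottle: loose wash bottle, body 67 mm wide, 200 mm high with its bent jet, right of the cabinet; origin underneath, about 17 mm from the body's axis
- tissue_box: loose card tissue box, 114 x 124 x 70 mm with a tissue standing out to 156 mm, at the right front; origin under its centre
- timer: loose white lab timer lying flat, 58 x 62 x 18 mm, at the left front; origin under its centre
- pen: loose marker pen, 135 mm long, 16 mm thick, lying crosswise between the rack and the front rim; origin under its centre

How it is judged (in metres and radians):
On the way, in this order (a step that is already met when the one before it is completed fails the run):
1. the window has been pushed up and stands still with its lip level with the pointer, within 8 mm (z of lip_front in the frame of marker between -0.008 and 0.008 m and velocity of joint sash between -0.01 and 0.01 m/s), for 0.2 s.
2. the whole rack is inside, behind the plane of the window (x of each of rack_near_l, rack_near_r in the frame of cabinet above 0.003 m), for 0.2 s.
At the end, for the whole second after the job is handed in: The window stands still with the lip's mid-height within 8 mm of the height of the pointer's tip; both near edges of the rack are at least 3 mm behind the plane of the window (cabinet x > 3 mm), and the rack stands upright and at rest on the table (all of step 1 and all of step 2 and height (world z) of rack below 0.006 m and angle between rack's own z axis and vertical below 0.1 rad and linear speed of rack below 0.02 m/s); the robot touches nothing.
It fails at once if the lip is pinched between the fingers (its top and its underside are pressed at once) (contact force between the fingers and sash_c0 above 1 N and contact force between the fingers and sash_c1 above 1 N).
It fails at once if the window is forced with more than 30 N (contact force between the arm and sash above 30 N).
It fails at once if the rack is lifted more than 12 mm or tipped (height (world z) of rack above 0.012 m or angle between rack's own z axis and vertical above 0.25 rad).
It fails at once if the rack is squeezed or shoved with more than 20 N (contact force between the fingers and rack above 20 N).
It fails at once if a vial, bottle or other bystander is moved more than 30 mm or tipped (distance of any of vial_white, vial_amber, bottle_1, bottle_2, wash_bottle, tissue_box, timer, pen from where it was at the start of the episode above 0.03 m or angle between any of vial_white, vial_amber, bottle_1, bottle_2, wash_bottle's own z axis and vertical above 0.5 rad).
It also fails if it takes over 67 s, if anything falls off the work surface, if the arm or the gripper's body presses on something with over 40 N, if the wrist force passes 120 N, or if a joint passes its speed limit or range.

## Working session

There is one attempt and no reset: what is moved stays moved. The work goes in short steps, Python scripts to look and compute and a tool call to move; the robot and the scene stay as the last step left them, time stands still between calls to the robot, and variables do not carry over. Pictures are saved under pics/ and viewed, at most 10 in all, crops included, and the job is handed in when it is done.

Besides the shell and the picture viewer there is one more tool, called after ">>>" as name(argument=value, ...) on one line, values as JSON. move_arm: Moves the arm, as the interface text tells. Its arguments: {"type":"object","properties":{"plan":{"type":"array"},"squeeze":{"type":"number"}},"required":["plan"]}

```bash
mkdir -p pics; cat > h.py <<'E'
import numpy as np, cv2
from cell import get_state, imaging, job, bot
def cam(s):
    f=s["img"].shape[0]/2/np.tan(np.radians(s["vfov"])/2); return f,s["cx"],s["cy"],np.array(s["cam_to_world"])
def ray(s,p):
    f,cx,cy,T=cam(s); d=T[:3,:3]@np.array([(p[0]-cx)/f,(p[1]-cy)/f,1]); return T[:3,3],d/np.linalg.norm(d)
def at_z(s,p,z):
    o,d=ray(s,p); return o+d*(z-o[2])/d[2]
def tri(s1,p1,s2,p2):
    o,d=ray(s1,p1);q,e=ray(s2,p2);t=np.linalg.lstsq(np.c_[d,-e],q-o,rcond=None)[0]
    a,b=o+d*t[0],q+e*t[1]; return (a+b)/2,np.linalg.norm(a-b)
def proj(s,X):
    f,cx,cy,T=cam(s); c=T[:3,:3].T@(np.array(X)-T[:3,3]); return np.array([cx+f*c[0]/c[2],cy+f*c[1]/c[2]])
E
python3 - <<'E'
from h import *
np.set_printoptions(precision=4,suppress=True)
S={n:imaging.snapshot(n) for n in("side","top")}
for n in S:
    cv2.imwrite(f"pics/{n}0.png",S[n]["img"][...,::-1]); f,cx,cy,T=cam(S[n]); print(n,f,cx,cy,T[:3,3],T[:3,2])
for t in "opening lip_front marker rack rack_near_l rack_near_r vial_white vial_amber pen timer bottle_1 bottle_2 wash_bottle tissue_box".split():
    r={}
    for n in S:
        a=imaging.tip_of(t,n)
        if a: r[n]=a[0]["location"]; print(t,n,np.round(a[0]["location"],1),round(a[0]["score"],2),at_z(S[n],a[0]["location"],.015 if 'near' in t else 0))
    if len(r)==2: print("   tri",*tri(S["side"],r["side"],S["top"],r["top"]))
print(get_state()["orientation"],bot.tip_extent)
E
```

```text
side 506.975135454436 282.52738795610594 198.86460841133714 [-0.0106 -0.9915  0.7966] [ 0.3804  0.7903 -0.4804]
top 480.7801385971337 279.4529597614937 207.55734716813689 [-0.013   0.0794  1.3095] [ 0.3978 -0.0433 -0.9165]
opening side [252.8 280.8] 0.41 [ 0.3681 -0.04    0.    ]
lip_front top [266.8 189.2] 0.85 [0.6186 0.0508 0.    ]
marker side [280.1 156.3] 0.41 [0.7574 0.6325 0.    ]
marker top [201.3 176.5] 0.65 [0.6766 0.247  0.    ]
   tri [0.5662 0.2216 0.2027] 0.006553481855691605
rack side [289.8 249.8] 0.63 [0.5137 0.0458 0.    ]
rack_near_l side [267.7 232.8] 0.93 [0.4834 0.1288 0.015 ]
rack_near_l top [295.1 226.4] 0.56 [ 0.4862 -0.022   0.015 ]
   tri [ 0.4338 -0.0118  0.1164] 0.02516184352868438
rack_near_r side [267.7 232.8] 0.93 [0.4834 0.1288 0.015 ]
rack_near_r top [295.1 226.4] 0.56 [ 0.4862 -0.022   0.015 ]
   tri [ 0.4338 -0.0118  0.1164] 0.02516184352868438
vial_white side [263.7 216.7] 0.54 [0.5186 0.2392 0.    ]
vial_amber side [324.5 280.3] 0.6 [ 0.5346 -0.1122  0.    ]
vial_amber top [172.9 186.9] 0.6 [0.6477 0.3329 0.    ]
   tri [ 0.8809  0.4283 -0.4868] 
[... 388 characters left out ...]
ottle_1 top [182.  269.3] 0.94 [0.3877 0.3058 0.    ]
   tri [0.3877 0.3053 0.0023] 0.001219120888200327
bottle_2 side [216.2 214.7] 0.73 [0.3894 0.3092 0.    ]
bottle_2 top [182.  269.3] 0.94 [0.3877 0.3058 0.    ]
   tri [0.3877 0.3053 0.0023] 0.001219120888200327
wash_bottle side [377.1 313.9] 0.55 [ 0.5845 -0.2721  0.    ]
wash_bottle top [374.9 191.9] 0.79 [ 0.5849 -0.2743  0.    ]
   tri [ 0.5836 -0.2737  0.0018] 0.0008360749174984662
tissue_box side [212.9 235.8] 0.71 [0.3424 0.1994 0.    ]
tissue_box top [174.2 189.2] 0.17 [0.6397 0.329  0.    ]
   tri [ 0.4954  0.3147 -0.0128] 0.26993403045184194
[[ 0.6518  0.7584 -0.0001]
 [ 0.7584 -0.6518  0.0001]
 [ 0.     -0.0001 -1.    ]] 0.008
```

```bash
python3 - <<'E'
import cv2
a=cv2.imread("pics/side0.png");cv2.imwrite("pics/side0b.png",cv2.resize(a[60:420,130:530],None,fx=2,fy=2,interpolation=2)[:600])
a=cv2.imread("pics/top0.png");cv2.imwrite("pics/top0b.png",cv2.resize(a[100:400,100:500],None,fx=2,fy=2,interpolation=2))
E
```

```text
(no output)
```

View pics/side0b.png

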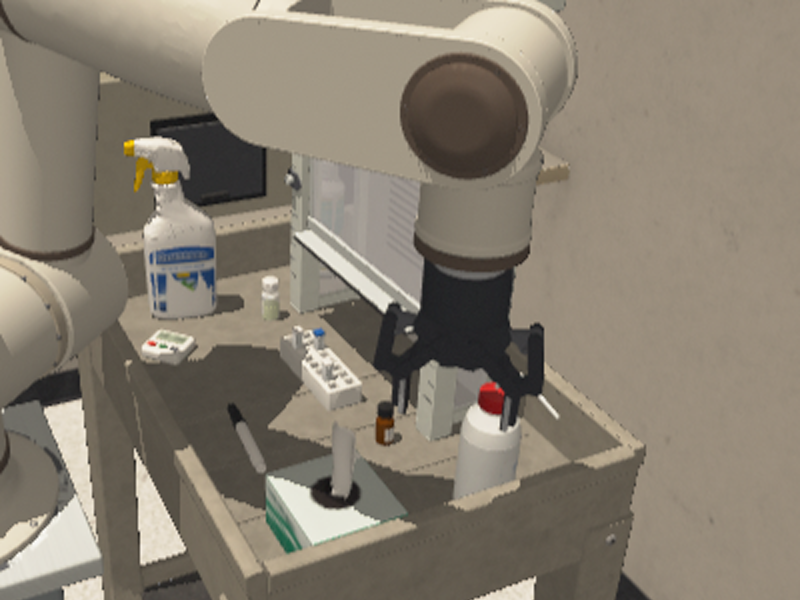

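View pics/top0b.png

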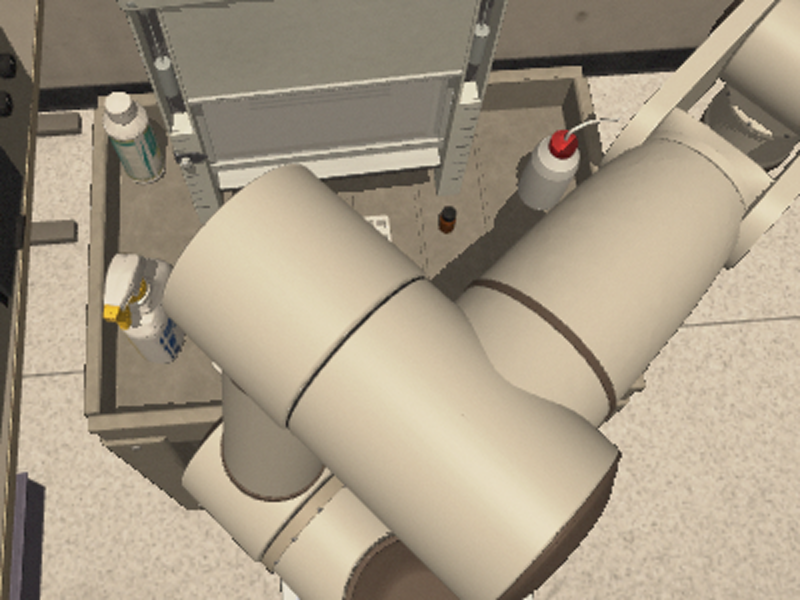

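```bash
python3 - <<'E'
from h import *
np.set_printoptions(precision=4,suppress=True)
print([a for a in dir(bot) if a[0]!='_'],[a for a in dir(imaging) if a[0]!='_'])
s=imaging.snapshot("side");t=imaging.snapshot("top")
for z in np.arange(.23,.56,.03): print(round(z,3),(proj(s,[.436,-.375,z])-[130,60])*2, (proj(s,[.436+.38*.1*0-.09*0,-.375,z])))
f,cx,cy,T=cam(s);print("px/mm(crop)",2*f/np.linalg.norm(T[:3,3]-[.436,-.375,.35])/1000)
# lip ends, from top pixels guess, at plane z=.14
for p in [(209,194),(320,182.5),(209,188),(320,177)]: print(at_z(t,p,.13),at_z(t,p,.14),at_z(t,p,.145))
for n in("side","top"):
    for th in("lip_front","rack","marker","vial_white","vial_amber","pen"):
        for a in imaging.cut_out(th,n)[:2]:
            v,u=np.nonzero(a["region"]); print(n,th,round(a["score"],2),np.round(a["location"]),u.min(),u.max(),v.min(),v.max())
E
```

```text
['MotionError', 'tip_extent'] ['cut_out', 'snapshot', 'tip_of']
0.23 [449.8302 429.8326] [354.9151 274.9163]
0.26 [452.6169 403.0699] [356.3085 261.535 ]
0.29 [455.4928 375.4506] [357.7464 247.7253]
0.32 [458.4622 346.9329] [359.2311 233.4664]
0.35 [461.5299 317.4721] [360.7649 218.7361]
0.38 [464.7007 287.0208] [362.3503 203.5104]
0.41 [467.9799 255.5282] [363.9899 187.7641]
0.44 [471.3732 222.9398] [365.6866 171.4699]
0.47 [474.8866 189.1975] [367.4433 154.5988]
0.5 [478.5267 154.2389] [369.2634 137.1195]
0.53 [482.3004 117.997 ] [371.1502 118.9985]
0.56 [486.2153  80.3999] [373.1076 100.1999]
px/mm(crop) 1.1488474949985275
[0.5533 0.2105 0.13  ] [0.5485 0.2094 0.14  ] [0.5461 0.2089 0.145 ]
[ 0.5652 -0.0932  0.13  ] [ 0.5603 -0.0918  0.14  ] [ 0.5579 -0.091   0.145 ]
[0.5714 0.2101 0.13  ] [0.5664 0.209  0.14  ] [0.564  0.2085 0.145 ]
[ 0.5821 -0.0952  0.13  ] [ 0.577  -0.0937  0.14  ] [ 0.5745 -0.093   0.145 ]
side lip_front 0.63 [313. 170.] 277 342 138 226
side rack 0.93 [291. 244.] 270 310 223 263
side marker 0.62 [373. 284.] 356 404 251 308
side marker 0.45 [276. 151.] 272 280 145 153
side vial_white 0.73 [290. 240.] 269 311 223 264
side vial_white 0.66 [263. 210.] 261 269 199 219
side vial_amber 0.48 [322. 271.] 318 326 260 282
side pen 0.78 [253. 282.] 244 261 262 294
top lip_front 0.91 [266. 165.] 197 327 139 195
top rack 0.46 [290. 211.] 282 295 207 219
top marker 0.17 [292. 211.] 284 294 208 218
top vial_amber 0.6 [256.  87.] 147 367 0 209
```

```bash
python3 - <<'E'
import cv2
a=cv2.imread("pics/side0.png");cv2.imwrite("pics/grip.png",cv2.resize(a[160:290,300:420],None,fx=4.6,fy=4.6,interpolation=2))
E
```

```text
(no output)
```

View pics/grip.png

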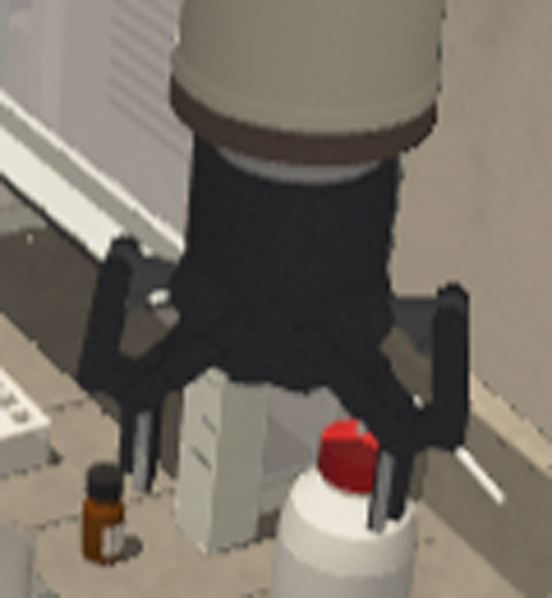

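>>> move_arm(plan=[{"delta_pos":[0,0,40],"roll":0,"hand":85.4},{"delta_pos":[-5,0,80],"roll":0,"hand":85.4},{"delta_pos":[-10,30,115],"roll":0.1,"hand":85.4},{"delta_pos":[-20,70,115],"roll":0.2,"hand":85.4},{"delta_pos":[-30,110,115],"roll":0.3,"hand":85.4},{"delta_pos":[-36,150,115],"roll":0.4,"hand":85.4},{"delta_pos":[-36,190,115],"roll":0.5,"hand":85.4},{"delta_pos":[-36,230,115],"roll":0.6,"hand":85.4},{"delta_pos":[-36,270,115],"roll":0.7,"hand":85.4},{"delta_pos":[-36,310,115],"roll":0.75,"hand":85.4},{"delta_pos":[-36,350,115],"roll":0.75,"hand":85.4},{"delta_pos":[-36,390,115],"roll":0.75,"hand":85.4},{"delta_pos":[-36,430,115],"roll":0.75,"hand":85.4},{"delta_pos":[-36,470,115],"roll":0.75,"hand":85.4},{"delta_pos":[-36,510,115],"roll":0.75,"hand":85.4},{"delta_pos":[-36,547,115],"roll":0.75,"hand":85.4},{"delta_pos":[-36,547,115],"roll":0.75,"hand":85.4}])

```text
time_s: 3.62
position: [0.3991, 0.1774, 0.3541]
orientation: [[-0.045, 0.999, -0.0], [0.999, 0.045, 0.002], [0.002, -0.0, -1.0]]
ft_force: [0.8, -0.5, 0.0]
finger_gap: 1.0
grasp_force: 0.0
```

```bash
python3 - <<'E'
from h import *
np.set_printoptions(precision=4,suppress=True)
st=get_state(); print(st["time_s"],st["position"],st["qpos"],st["orientation"][:,1] if hasattr(st["orientation"],'shape') else st["orientation"])
S={n:imaging.snapshot(n) for n in("side","top")}
for n in S: cv2.imwrite(f"pics/{n}1.png",S[n]["img"][...,::-1])
for t,z in dict(lip_front=.14,marker=.23,rack_near_l=.015,rack_near_r=.015,rack=0,vial_white=0,vial_amber=0,pen=0,timer=0,bottle_1=0).items():
    for n in S:
        for a in imaging.tip_of(t,n)[:2]: print(t,n,np.round(a["location"],1),round(a["score"],2),at_z(S[n],a["location"],z))
A=cv2.resize(S["side"]["img"][100:320,200:400,::-1],None,fx=2.7,fy=2.7,interpolation=2);cv2.imwrite("pics/s1z.png",A)
E
```

```text
3.6167 [0.3991 0.1774 0.3541] [ 13.7695  -8.829   86.6954   0.0939 102.1396  11.1839] [ 0.999   0.0455 -0.0004]
lip_front side [301.2 200.2] 0.59 [0.5521 0.0619 0.14  ]
lip_front top [266.9 188.7] 0.66 [0.5526 0.0535 0.14  ]
marker side [278.7 151.6] 0.37 [0.5457 0.1945 0.23  ]
marker side [213.5 236.5] 0.22 [ 0.2407 -0.1474  0.23  ]
rack_near_l side [292.8 257.5] 0.88 [ 0.4953 -0.0092  0.015 ]
rack_near_l side [268.2 228.3] 0.67 [0.4945 0.1504 0.015 ]
rack_near_l top [294.7 222.6] 0.85 [ 0.4981 -0.0219  0.015 ]
rack_near_r side [292.8 257.5] 0.88 [ 0.4953 -0.0092  0.015 ]
rack_near_r side [268.2 228.3] 0.67 [0.4945 0.1504 0.015 ]
rack_near_r top [294.7 222.6] 0.85 [ 0.4981 -0.0219  0.015 ]
rack side [289.2 245.6] 0.79 [0.5212 0.0651 0.    ]
rack top [270.5 221.2] 0.68 [0.5138 0.0473 0.    ]
vial_white side [268.6 219.1] 0.58 [0.5266 0.2201 0.    ]
vial_amber side [323.2 278.6] 0.76 [ 0.535  -0.1048  0.    ]
vial_amber top [321.6 212.4] 0.56 [ 0.5303 -0.1056  0.    ]
pen side [256.1 283.3] 0.68 [ 0.3718 -0.0527  0.    ]
pen side [290.9 245.4] 0.36 [0.526  0.0641 0.    ]
pen top [308.  269.2] 0.63 [ 0.3605 -0.0472  0.    ]
pen top [267.6 189.8] 0.31 [0.6164 0.0485 0.    ]
timer side [213.3 235. ] 0.86 [0.3448 0.203  0.    ]
timer top [185.3 268.8] 0.34 [0.3884 0.2965 0.    ]
bottle_1 side [217.4 213.7] 0.94 [0.3948 0.3135 0.    ]
bottle_1 top [181.1 268.4] 0.57 [0.3905 0.3083 0.    ]
bottle_1 top [172.2 186.3] 0.39 [0.6499 0.3351 0.    ]
```

View pics/s1z.png

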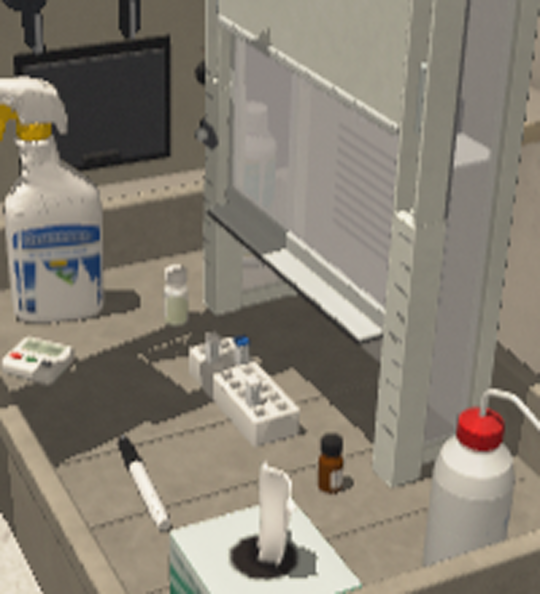

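```bash
python3 - <<'E'
import cv2,numpy as np
s=cv2.imread("pics/side1.png");t=cv2.imread("pics/top1.png")
a=cv2.resize(s[125:235,262:347],None,fx=5,fy=5,interpolation=cv2.INTER_CUBIC)
b=cv2.resize(t[155:265,190:262],None,fx=5,fy=5,interpolation=cv2.INTER_CUBIC)
cv2.imwrite("pics/z2.png",np.hstack([a,b]));print(a.shape,b.shape)
E
```

```text
(550, 425, 3) (550, 360, 3)
```

View pics/z2.png

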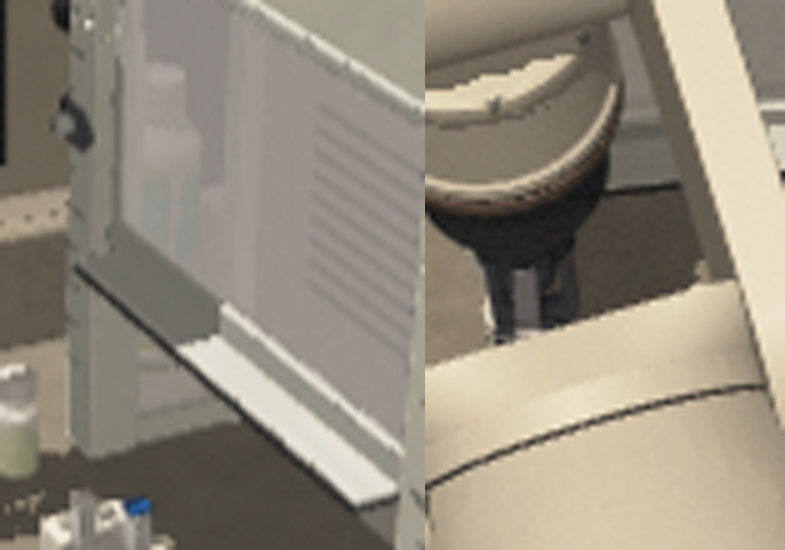

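```bash
python3 - <<'E'
from h import *
from scipy.optimize import least_squares
np.set_printoptions(precision=4,suppress=True)
s=imaging.snapshot("side");t=imaging.snapshot("top")
for nm,a,b in [("lipL",(277.6,178.7),(209,194)),("lipR",(333,225.6),(320,182.5)),("lipmid",(301.2,200.2),(266.9,188.7)),("mark",(281,152.6),(201.5,180)),("mark",(280.1,156.3),(201.3,176.5)),("screw",(275.5,149.5),(193.5,181.5))]: print(nm,*tri(s,a,t,b))
# model: x0,y0,yaw,lip z ; marker z,
def P(p,c): 
    R=np.array([[np.cos(p[2]),-np.sin(p[2])],[np.sin(p[2]),np.cos(p[2])]]); return np.r_[p[:2]+R@c[:2],c[2]]
def res(p):
    L=P(p,[-.038,.15,p[3]]);Rr=P(p,[-.038,-.15,p[3]]);M=P(p,[-.025,.152,p[4]])
    post=P(p,[-.019,-.160,0]);
    return np.r_[proj(s,L)-(277.6,178.7),proj(t,L)-(209,193.5),proj(s,Rr)-(333,225.6),proj(t,Rr)-(320,182),proj(s,M)-(281,152.6),.5*(proj(s,post)-(338.9,277.8))]
r=least_squares(res,[.592,.06,.04,.14,.23]);print(r.x,r.fun)
for z in(.12,.13,.14,.15): print(z,[proj(s,P(r.x,[-.037,.15,z])) for z in [z]])
E
```

```text
lipL [0.5501 0.2097 0.1373] 0.0005281580311357927
lipR [ 0.5597 -0.0915  0.1441] 0.0025422535409451497
lipmid [0.5488 0.0538 0.1454] 0.002117033352301843
mark [0.5598 0.2187 0.2125] 0.009423527597214843
mark [0.5662 0.2216 0.2027] 0.006553481855691605
screw [0.5533 0.2388 0.2162] 0.00599403311243351
[0.5927 0.0594 0.0418 0.1422 0.218 ] [-0.3047 -1.0952  0.5396  0.1361  0.0491  0.8937  0.1398 -0.0835  0.3082
  0.0047 -0.5113 -2.2015]
0.12 [array([277.5213, 184.3357])]
0.13 [array([277.5571, 181.2866])]
0.14 [array([277.5933, 178.2177])]
0.15 [array([277.6296, 175.1287])]
```

>>> move_arm(plan=[{"delta_pos":[30,-2,0],"roll":0,"hand":85.4},{"delta_pos":[60,-2,0],"roll":0,"hand":85.4},{"delta_pos":[60,-2,-40],"roll":0,"hand":85.4},{"delta_pos":[60,-2,-80],"roll":0,"hand":85.4},{"delta_pos":[60,-2,-120],"roll":0,"hand":85.4},{"delta_pos":[60,-2,-160],"roll":0,"hand":85.4},{"delta_pos":[60,-2,-200],"roll":0,"hand":85.4},{"delta_pos":[60,-2,-240],"roll":0,"hand":85.4},{"delta_pos":[60,-2,-275],"roll":0,"hand":85.4},{"delta_pos":[60,-2,-300],"roll":0,"hand":85.4},{"delta_pos":[60,-2,-318],"roll":0,"hand":85.4},{"delta_pos":[60,-2,-330],"roll":0,"hand":85.4},{"delta_pos":[60,-2,-338],"roll":0,"hand":85.4},{"delta_pos":[60,-2,-343],"roll":0,"hand":85.4},{"delta_pos":[60,-2,-343],"roll":0,"hand":85.4}])

```text
time_s: 6.07
position: [0.4598, 0.1702, 0.0107]
orientation: [[-0.04, 0.999, -0.001], [0.999, 0.04, -0.0], [-0.0, -0.001, -1.0]]
ft_force: [-0.0, -0.3, -0.5]
finger_gap: 1.0
grasp_force: 0.0
```

```bash
python3 - <<'E'
from h import *
st=get_state(); print(st["time_s"],st["position"],st["ft_force"])
s=imaging.snapshot("side");t=imaging.snapshot("top")
cv2.imwrite("pics/side2.png",s["img"][...,::-1]);cv2.imwrite("pics/top2.png",t["img"][...,::-1])
a=cv2.resize(s["img"][110:260,200:350,::-1],None,fx=4,fy=4,interpolation=2)
cv2.imwrite("pics/z3.png",a)
E
```

```text
6.0667 [0.45983006 0.17015238 0.01074185] [-0.04941546 -0.29339539 -0.5281469 ]
```

View pics/z3.png

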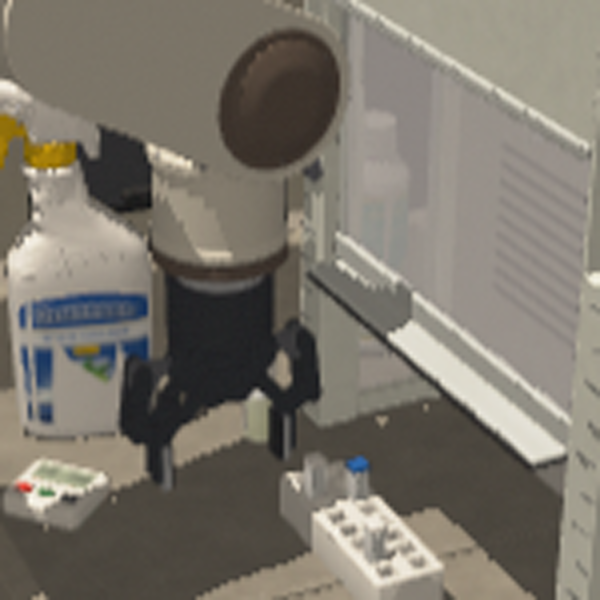

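>>> move_arm(plan=[{"delta_pos":[8,3,0],"roll":0,"hand":85.4},{"delta_pos":[16,3,0],"roll":0,"hand":85.4},{"delta_pos":[24,3,0],"roll":0,"hand":85.4},{"delta_pos":[30,3,0],"roll":0,"hand":85.4},{"delta_pos":[30,3,0],"roll":0,"hand":85.4}])

```text
time_s: 6.58
position: [0.4915, 0.1731, 0.0114]
orientation: [[-0.04, 0.999, 0.001], [0.999, 0.04, 0.0], [0.0, 0.001, -1.0]]
ft_force: [0.7, -0.0, -0.2]
finger_gap: 0.996
grasp_force: 0.0
```

>>> move_arm(plan=[{"delta_pos":[0,0,3],"roll":0,"hand":85.4},{"delta_pos":[0,0,6],"roll":0,"hand":85.4},{"delta_pos":[0,0,9],"roll":0,"hand":85.4},{"delta_pos":[0,0,12],"roll":0,"hand":85.4},{"delta_pos":[0,0,14],"roll":0,"hand":85.4},{"delta_pos":[0,0,16],"roll":0,"hand":85.4}])

```text
time_s: 7.08
position: [0.49, 0.1732, 0.0277]
orientation: [[-0.04, 0.999, 0.0], [0.999, 0.04, 0.0], [0.0, 0.0, -1.0]]
ft_force: [-0.2, 0.3, -0.3]
finger_gap: 1.005
grasp_force: 0.0
```

>>> move_arm(plan=[{"delta_pos":[0,0,2],"roll":0,"hand":85.4},{"delta_pos":[0,0,4],"roll":0,"hand":85.4},{"delta_pos":[0,0,6],"roll":0,"hand":85.4}])

```text
time_s: 7.33
position: [0.4899, 0.1732, 0.0333]
orientation: [[-0.04, 0.999, -0.001], [0.999, 0.04, -0.0], [-0.0, -0.001, -1.0]]
ft_force: [-0.1, 1.3, -2.4]
finger_gap: 1.002
grasp_force: 0.0
```

>>> move_arm(plan=[{"delta_pos":[0,0,2],"roll":0,"hand":85.4},{"delta_pos":[0,0,4],"roll":0,"hand":85.4},{"delta_pos":[0,0,6],"roll":0,"hand":85.4}])

```text
time_s: 7.58
position: [0.4899, 0.1732, 0.0393]
orientation: [[-0.04, 0.999, -0.0], [0.999, 0.04, -0.0], [-0.0, -0.0, -1.0]]
ft_force: [-0.6, 0.5, -2.3]
finger_gap: 1.0
grasp_force: 0.0
```

```bash
python3 - <<'E'
from h import *
st=get_state(); print(st["time_s"],st["position"],st["ft_force"],st["moment"])
s=imaging.snapshot("side")
cv2.imwrite("pics/side3.png",s["img"][...,::-1])
o=cv2.imread("pics/side2.png")
# lip motion: match right part of lip (not occluded) 
tpl=o[195:235,305:342];r=cv2.matchTemplate(s["img"][170:245,300:347,::-1].copy(),tpl,cv2.TM_CCOEFF_NORMED);print(cv2.minMaxLoc(r),"expected loc (5,25) if unmoved")
a=np.hstack([cv2.resize(x[130:240,250:345],None,fx=4,fy=4,interpolation=2) for x in (o,s["img"][...,::-1])]);cv2.imwrite("pics/z4.png",a)
E
```

```text
7.5833 [0.4898766  0.17320947 0.03934705] [-0.57314618  0.45771476 -2.34384801] [0.06651786 0.20492788 0.00732485]
(-0.3820497989654541, 0.9708126783370972, (9, 0), (6, 22)) expected loc (5,25) if unmoved
```

View pics/z4.png

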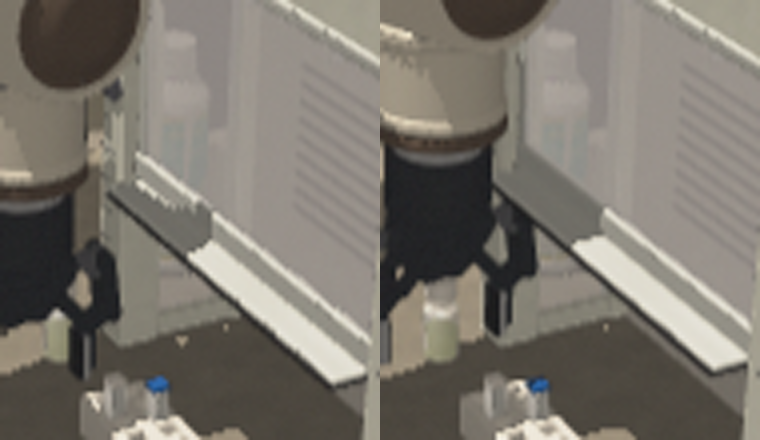

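>>> move_arm(plan=[{"delta_pos":[0,0,3],"roll":0,"hand":85.4},{"delta_pos":[0,0,7],"roll":0,"hand":85.4},{"delta_pos":[0,0,11],"roll":0,"hand":85.4},{"delta_pos":[0,0,15],"roll":0,"hand":85.4},{"delta_pos":[0,0,19],"roll":0,"hand":85.4},{"delta_pos":[0,0,23],"roll":0,"hand":85.4},{"delta_pos":[0,0,27],"roll":0,"hand":85.4},{"delta_pos":[0,0,31],"roll":0,"hand":85.4},{"delta_pos":[0,0,35],"roll":0,"hand":85.4},{"delta_pos":[0,0,39],"roll":0,"hand":85.4},{"delta_pos":[0,0,42],"roll":0,"hand":85.4},{"delta_pos":[0,0,45],"roll":0,"hand":85.4},{"delta_pos":[0,0,47],"roll":0,"hand":85.4},{"delta_pos":[0,0,48],"roll":0,"hand":85.4},{"delta_pos":[0,0,48],"roll":0,"hand":85.4}])

```text
time_s: 8.88
position: [0.4903, 0.1733, 0.0876]
orientation: [[-0.04, 0.999, 0.001], [0.999, 0.04, 0.0], [0.0, 0.001, -1.0]]
ft_force: [-0.5, 0.5, 0.3]
finger_gap: 0.999
grasp_force: 0.0
```

```bash
python3 - <<'E'
from h import *
st=get_state(); print(st["time_s"],st["position"],st["ft_force"])
s=imaging.snapshot("side")
cv2.imwrite("pics/side4.png",s["img"][...,::-1])
o=cv2.imread("pics/side2.png"); up=lambda x:cv2.resize(x,None,fx=4,fy=4,interpolation=cv2.INTER_CUBIC)
im=s["img"][...,::-1].copy()
tpl=up(o[205:231,310:336]);r=cv2.matchTemplate(up(im[150:245,300:347]),tpl,cv2.TM_CCOEFF_NORMED);m=cv2.minMaxLoc(r);print(m[1],"shift px",m[3][0]/4-10,m[3][1]/4-55)
P=[.5927,.0594,.0418];R=np.array([[np.cos(P[2]),-np.sin(P[2])],[np.sin(P[2]),np.cos(P[2])]])
for z in (.142,.18,.2,.21): X=np.r_[P[:2]+R@[-.037,-.08],z];print(z,proj(s,X)-proj(s,np.r_[X[:2],.142]))
E
```

```text
8.8833 [0.49025832 0.17325569 0.08758889] [-0.49686008  0.45860099  0.30030794]
0.9627192616462708 shift px 1.25 -20.5
0.142 [0. 0.]
0.18 [  0.74406528 -13.00012773]
0.2 [  1.14427373 -19.99247257]
0.21 [  1.34665825 -23.52848583]
```

```bash
python3 - <<'E'
import cv2,numpy as np
s=cv2.imread("pics/side1.png");t=cv2.imread("pics/top0.png")
f=lambda x:cv2.resize(x,None,fx=10,fy=10,interpolation=cv2.INTER_CUBIC)
cv2.imwrite("pics/z5.png",np.hstack([f(s[135:190,262:300]),f(t[160:215,182:220])]))
E
```

```text
(no output)
```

View pics/z5.png

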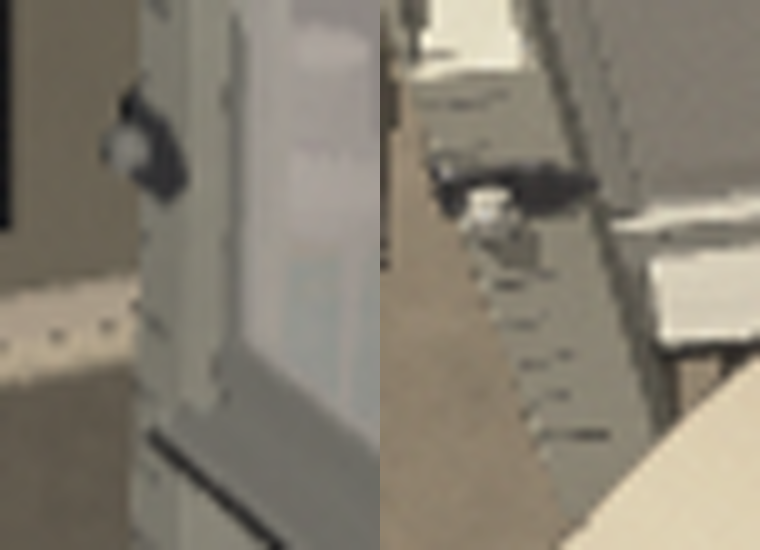

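```bash
python3 - <<'E'
from h import *
np.set_printoptions(precision=4,suppress=True)
s=imaging.snapshot("side");t=imaging.snapshot("top")
print(tri(s,(280.35,152.75),t,(203.25,177.95)),tri(s,(276.4,177.4),t,(209.05,193.4)))
P=[.5927,.0594,.0418];R=np.array([[np.cos(P[2]),-np.sin(P[2])],[np.sin(P[2]),np.cos(P[2])]])
for x in(-.02,-.03):
  for y in(.15,.156):
    for z in(.212,.218,.224):
      X=np.r_[P[:2]+R@[x,y],z];print(x,y,z,proj(s,X),proj(t,X))
print(proj(s,np.r_[P[:2]+R@[-.037,.15],.142]),proj(t,np.r_[P[:2]+R@[-.037,.15],.142]))
E
```

```text
(array([0.5594, 0.2144, 0.2157]), np.float64(0.0017668109787747608)) (array([0.5475, 0.2091, 0.1431]), np.float64(0.0025312772594717876))
-0.02 0.15 0.212 [283.1617 154.4764] [205.7812 175.6837]
-0.02 0.15 0.218 [283.195  152.5428] [205.4784 174.599 ]
-0.02 0.15 0.224 [283.2284 150.6015] [205.1729 173.5045]
-0.02 0.156 0.212 [282.1895 153.7142] [203.433  175.9272]
-0.02 0.156 0.218 [282.2207 151.7853] [203.1196 174.8433]
-0.02 0.156 0.224 [282.2521 149.8487] [202.8033 173.7496]
-0.03 0.15 0.212 [280.054  155.0896] [206.0247 179.148 ]
-0.03 0.15 0.218 [280.0812 153.1517] [205.7221 178.0754]
-0.03 0.15 0.224 [280.1084 151.206 ] [205.4167 176.9931]
-0.03 0.156 0.212 [279.0889 154.3233] [203.669  179.3933]
-0.03 0.156 0.218 [279.1141 152.3901] [203.3557 178.3215]
-0.03 0.156 0.224 [279.1394 150.4491] [203.0394 177.24  ]
[277.608 177.605] [209.5355 193.3291]
```

>>> move_arm(plan=[{"delta_pos":[0,0,2],"roll":0,"hand":85.4},{"delta_pos":[0,0,4],"roll":0,"hand":85.4},{"delta_pos":[0,0,6],"roll":0,"hand":85.4},{"delta_pos":[0,0,8],"roll":0,"hand":85.4},{"delta_pos":[0,0,10],"roll":0,"hand":85.4},{"delta_pos":[0,0,12],"roll":0,"hand":85.4},{"delta_pos":[0,0,13.5],"roll":0,"hand":85.4},{"delta_pos":[0,0,14.5],"roll":0,"hand":85.4},{"delta_pos":[0,0,14.5],"roll":0,"hand":85.4},{"delta_pos":[0,0,14.5],"roll":0,"hand":85.4},{"delta_pos":[0,0,14.5],"roll":0,"hand":85.4}])

```text
time_s: 9.95
position: [0.4902, 0.1733, 0.102]
orientation: [[-0.04, 0.999, 0.001], [0.999, 0.04, 0.0], [0.0, 0.001, -1.0]]
ft_force: [-0.2, -0.9, -0.7]
finger_gap: 1.001
grasp_force: 0.0
```

>>> move_arm(plan=[{"delta_pos":[0,0,-3],"roll":0,"hand":85.4},{"delta_pos":[0,0,-8],"roll":0,"hand":85.4},{"delta_pos":[0,0,-15],"roll":0,"hand":85.4},{"delta_pos":[-10,0,-20],"roll":0,"hand":85.4},{"delta_pos":[-30,0,-20],"roll":0,"hand":85.4},{"delta_pos":[-50,0,-20],"roll":0,"hand":85.4},{"delta_pos":[-70,0,-20],"roll":0,"hand":85.4},{"delta_pos":[-70,0,-20],"roll":0,"hand":85.4}])

```text
time_s: 10.62
position: [0.417, 0.1732, 0.0808]
orientation: [[-0.041, 0.999, -0.002], [0.999, 0.041, -0.0], [-0.0, -0.002, -1.0]]
ft_force: [-0.5, -0.1, 0.1]
finger_gap: 0.994
grasp_force: 0.0
```

```bash
python3 - <<'E'
from h import *
st=get_state(); print(st["time_s"],st["position"],st["ft_force"])
s=imaging.snapshot("side")
cv2.imwrite("pics/side5.png",s["img"][...,::-1])
o=cv2.imread("pics/side2.png"); up=lambda x:cv2.resize(x,None,fx=4,fy=4,interpolation=cv2.INTER_CUBIC)
im=s["img"][...,::-1].copy()
tpl=up(o[205:231,310:336]);r=cv2.matchTemplate(up(im[150:245,300:347]),tpl,cv2.TM_CCOEFF_NORMED);m=cv2.minMaxLoc(r);print(m[1],"shift px",m[3][0]/4-10,m[3][1]/4-55)
f=lambda x:cv2.resize(x,None,fx=7,fy=7,interpolation=cv2.INTER_CUBIC)
cv2.imwrite("pics/z6.png",f(im[130:210,255:345]))
P=[.5927,.0594,.0418];R=np.array([[np.cos(P[2]),-np.sin(P[2])],[np.sin(P[2]),np.cos(P[2])]])
print(proj(s,np.r_[P[:2]+R@[-.037,.15],.217]),proj(s,np.r_[P[:2]+R@[-.037,.0],.217]))
E
```

```text
10.6167 [0.41701634 0.17318635 0.08081071] [-0.45139276 -0.0971141   0.11165425]
0.9560239911079407 shift px 1.5 -25.75
[277.88703552 153.9039802 ] [304.12045958 174.78149677]
```

View pics/z6.png

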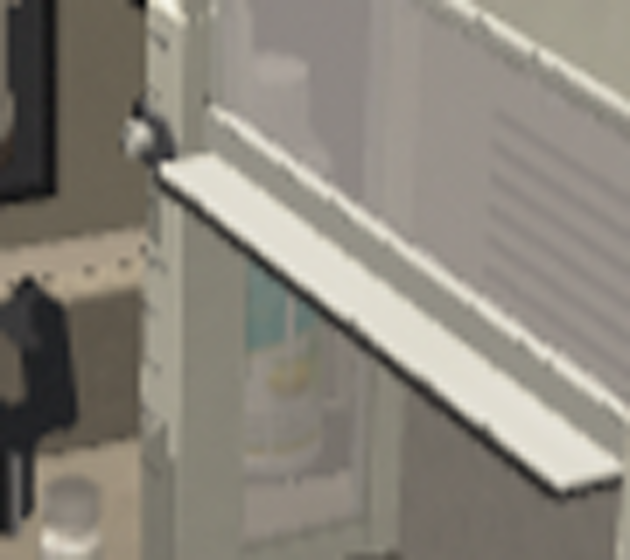

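```bash
cat >> h.py <<'E'
from scipy.optimize import least_squares
def rot(a): return np.array([[np.cos(a),-np.sin(a)],[np.sin(a),np.cos(a)]])
def hull_mask(s,p,h=.03):
    C=[np.r_[p[:2]+rot(p[2])@[a,b],z] for a in(-.026,.026) for b in(-.075,.075) for z in(0,h)]
    return cv2.convexHull(np.array([proj(s,c) for c in C],np.float32))
def lower(poly,u):
    P=poly[:,0];n=len(P);b=np.full(len(u),-1e3)
    for i in range(n):
        q,r=P[i],P[(i+1)%n];lo,hi=sorted((q[0],r[0]))
        if hi-lo<1e-6: continue
        k=(u>=lo)&(u<=hi);b[k]=np.maximum(b[k],q[1]+(r[1]-q[1])*(u[k]-q[0])/(r[0]-q[0]))
    return b
def rack_fit(S,p0):
    E=[]
    for n in S:
        a=imaging.cut_out("rack",n)
        if not a or a[0]["score"]<.4: continue
        m=a[0]["region"].astype(np.uint8);k,l,st,_=cv2.connectedComponentsWithStats(m);m=l==1+np.argmax(st[1:,4])
        u=np.nonzero(m.any(0))[0];v=np.array([np.nonzero(m[:,c])[0].max() for c in u])+.5
        print(n,round(a[0]["score"],2),u[0],u[-1],v.max());E.append((n,u.astype(float),v))
    def res(p):
        r=[]
        for n,u,v in E:
            if n!="side": continue
            q=hull_mask(S[n],p);b=lower(q,u);r+=list(np.where(b>0,np.clip(b-v,-4,4),4));r+=[3*(q[...,0].min()-u[0]+.5),3*(q[...,0].max()-u[-1]-.5)]
        return np.array(r)
    f=least_squares(res,p0,loss="soft_l1",diff_step=1e-3);return f.x,np.abs(f.fun).mean(),E
E
python3 - <<'E'
from h import *
np.set_printoptions(precision=4,suppress=True)
S={n:imaging.snapshot(n) for n in("side","top")}
p,e,E=rack_fit(S,[.516,.055,.04]);print(p,e)
for z in(0,):
  for n in S:
    for th in("rack","rack_near_l","vial_white","vial_amber"):
      for a in imaging.tip_of(th,n)[:1]: print(th,n,a["score"],at_z(S[n],a["location"],.015 if 'near' in th else 0))
im=S["side"]["img"][...,::-1].copy();cv2.polylines(im,[np.round(hull_mask(S["side"],p)).astype(int)],True,(0,0,255),1)
jm=S["top"]["img"][...,::-1].copy();cv2.polylines(jm,[np.round(hull_mask(S["top"],p)).astype(int)],True,(0,0,255),1)
f=lambda x:cv2.resize(x,None,fx=5,fy=5,interpolation=2)
cv2.imwrite("pics/z7.png",np.hstack([f(im[200:300,255:335]),f(jm[180:280,245:325])]))
E
```

```text
side 0.62 200 226 241.5
top 0.82 259 295 229.5
[ 0.4165  0.4259 -0.091 ] 3.7786591628502153
rack side 0.69 [ 0.529  -0.1066  0.    ]
rack_near_l side 0.95 [0.4878 0.131  0.015 ]
vial_amber side 0.67 [ 0.5337 -0.1065  0.    ]
rack top 0.59 [0.5108 0.0485 0.    ]
rack_near_l top 0.89 [0.4908 0.1338 0.015 ]
vial_amber top 0.64 [ 0.5215 -0.1195  0.    ]
```

View pics/z7.png

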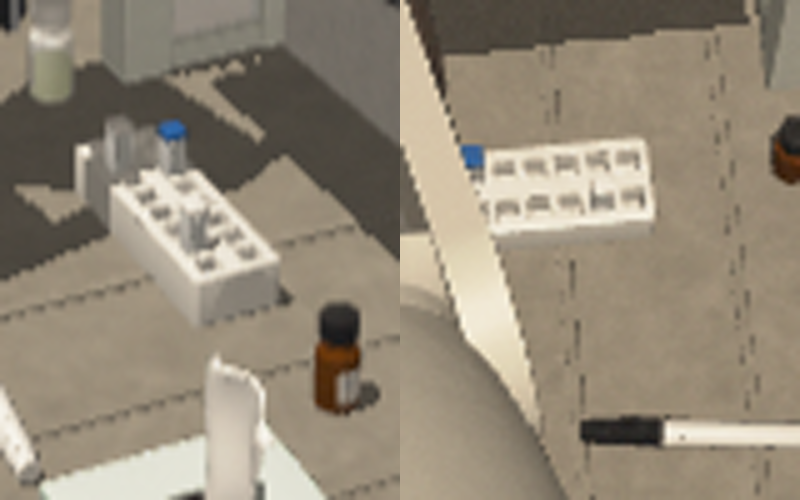

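```bash
python3 - <<'E'
from h import *
np.set_printoptions(precision=4,suppress=True)
s=imaging.snapshot("side");t=imaging.snapshot("top")
def zat(p,x=None,y=.17):
    o,d=ray(s,p);k=(y-o[1])/d[1];return o+d*k
for nm,p in dict(tipF=(271.0,224.5),tipR=(241.5,231.5),knOutTop=(279.2,199),knOutBot=(278.3,208.5),knTop=(274,190)).items():
    X=zat(p,y=.165);print(nm,X-[.4598,0,.0107])
for q in [((294.6,264.6),s,0),((310.2,259.2),s,0),((270.6,241.2),s,0),((295.6,222.6),t,.03),((295,225.2),t,0),((293.6,207.2),t,.03),((293.6,258.6),s,.03),((309.6,252),s,.03)]: print(at_z(q[1],q[0],q[2]))
E
```

```text
tipF [0.0501 0.165  0.0052]
tipR [-0.0424  0.165   0.0046]
knOutTop [0.0756 0.165  0.0849]
knOutBot [0.0731 0.165  0.0539]
knTop [0.0589 0.165  0.1176]
[ 0.4951 -0.0213  0.    ]
[ 0.5444 -0.0165  0.    ]
[0.4826 0.1066 0.    ]
[ 0.492  -0.0233  0.03  ]
[ 0.4958 -0.0232  0.    ]
[ 0.5404 -0.0221  0.03  ]
[ 0.4854 -0.0333  0.03  ]
[ 0.5373 -0.0237  0.03  ]
```

>>> move_arm(plan=[{"delta_pos":[0,-30,10],"roll":0,"hand":85.4},{"delta_pos":[0,-70,19],"roll":0,"hand":85.4},{"delta_pos":[9,-105,19],"roll":0,"hand":85.4},{"delta_pos":[18,-118,19],"roll":0,"hand":85.4},{"delta_pos":[18,-118,19],"roll":0,"hand":85.4},{"delta_pos":[18,-118,19],"roll":0,"hand":85.4}])

```text
time_s: 11.87
position: [0.4382, 0.0546, 0.1007]
orientation: [[-0.038, 0.999, -0.0], [0.999, 0.038, 0.0], [0.0, -0.0, -1.0]]
ft_force: [-0.7, 0.8, -0.5]
finger_gap: 1.003
grasp_force: 0.0
```

>>> move_arm(plan=[{"delta_pos":[41,0,0],"roll":0,"hand":85.4}])

```text
time_s: 11.95
position: [0.4745, 0.056, 0.1005]
orientation: [[-0.04, 0.999, -0.003], [0.999, 0.04, 0.0], [0.0, -0.003, -1.0]]
ft_force: [0.9, -0.7, 1.9]
finger_gap: 0.999
grasp_force: 0.0
```

>>> move_arm(plan=[{"delta_pos":[20,0,0],"roll":0,"hand":85.4}])

```text
time_s: 12.03
position: [0.5008, 0.056, 0.1011]
orientation: [[-0.04, 0.999, 0.001], [0.999, 0.04, 0.0], [0.0, 0.001, -1.0]]
ft_force: [1.2, -1.1, 0.5]
finger_gap: 0.999
grasp_force: 0.0
```

>>> move_arm(plan=[{"delta_pos":[-20,0,0],"roll":0,"hand":85.4}])

```text
time_s: 12.12
position: [0.4833, 0.0558, 0.0998]
orientation: [[-0.04, 0.999, -0.0], [0.999, 0.04, 0.0], [0.0, -0.0, -1.0]]
ft_force: [-0.4, 0.4, -0.4]
finger_gap: 0.997
grasp_force: 0.0
```

>>> move_arm(plan=[{"delta_pos":[0,0,0],"roll":0,"hand":85.4}])

```text
time_s: 12.2
position: [0.4773, 0.0563, 0.0996]
orientation: [[-0.041, 0.999, -0.004], [0.999, 0.041, 0.0], [0.0, -0.004, -1.0]]
ft_force: [-1.2, -0.4, -0.6]
finger_gap: 1.001
grasp_force: 0.0
```

```bash
python3 - <<'E'
from h import *
st=get_state(); print(st["time_s"],st["position"],st["dq"])
E
```

```text
12.2 [0.47726836 0.05633239 0.09958608] [ 0.15054535 -0.42402594 -0.91294617  0.07583701 -0.20299038  0.06916692]
```

>>> move_arm(plan=[{"delta_pos":[-30,0,0],"roll":0,"hand":55},{"delta_pos":[-62,0,0],"roll":0,"hand":55},{"delta_pos":[-62,0,0],"roll":0,"hand":55},{"delta_pos":[-62,0,0],"roll":0,"hand":55},{"delta_pos":[-62,0,0],"roll":0,"hand":55},{"delta_pos":[-62,0,-10],"roll":0,"hand":55}])

```text
time_s: 12.7
position: [0.4185, 0.0555, 0.0921]
orientation: [[-0.04, 0.999, 0.003], [0.999, 0.04, -0.0], [-0.0, 0.003, -1.0]]
ft_force: [0.4, 0.2, 0.5]
finger_gap: 0.648
grasp_force: 0.0
```

>>> move_arm(plan=[{"delta_pos":[0,0,-10],"roll":0,"hand":85.4}])

```text
time_s: 12.78
position: [0.4178, 0.0554, 0.0802]
orientation: [[-0.04, 0.999, 0.001], [0.999, 0.04, -0.0], [-0.0, 0.001, -1.0]]
ft_force: [0.3, 0.5, -0.2]
finger_gap: 0.769
grasp_force: 0.0
```

>>> move_arm(plan=[{"delta_pos":[0,0,-10],"roll":0,"hand":85.4}])

```text
time_s: 12.87
position: [0.4171, 0.0553, 0.0693]
orientation: [[-0.04, 0.999, -0.001], [0.999, 0.04, 0.0], [0.0, -0.001, -1.0]]
ft_force: [1.0, -0.2, -0.8]
finger_gap: 0.902
grasp_force: 0.0
```

>>> move_arm(plan=[{"delta_pos":[0,0,-10],"roll":0,"hand":85.4}])

```text
time_s: 12.95
position: [0.4168, 0.0552, 0.0591]
orientation: [[-0.04, 0.999, -0.001], [0.999, 0.04, 0.0], [0.0, -0.001, -1.0]]
ft_force: [-0.3, 0.2, 0.6]
finger_gap: 0.997
grasp_force: 0.0
```

>>> move_arm(plan=[{"delta_pos":[0,0,-15],"roll":0,"hand":85.4},{"delta_pos":[0,0,-30],"roll":0,"hand":85.4},{"delta_pos":[0,0,-41],"roll":0,"hand":85.4},{"delta_pos":[0,0,-47],"roll":0,"hand":85.4},{"delta_pos":[0,0,-48],"roll":0,"hand":85.4},{"delta_pos":[0,0,-48],"roll":0,"hand":85.4}])

```text
time_s: 13.45
position: [0.4169, 0.0552, 0.0123]
orientation: [[-0.04, 0.999, -0.001], [0.999, 0.04, 0.0], [0.0, -0.001, -1.0]]
ft_force: [-0.2, -0.9, 0.7]
finger_gap: 0.998
grasp_force: 0.0
```

>>> move_arm(plan=[{"delta_pos":[4,0,0],"roll":0,"hand":85.4},{"delta_pos":[8,0,0],"roll":0,"hand":85.4},{"delta_pos":[11,0,0],"roll":0,"hand":85.4},{"delta_pos":[14,0,0],"roll":0,"hand":85.4},{"delta_pos":[16,0,0],"roll":0,"hand":85.4},{"delta_pos":[18,0,0],"roll":0,"hand":85.4},{"delta_pos":[20,0,0],"roll":0,"hand":85.4},{"delta_pos":[22,0,0],"roll":0,"hand":85.4},{"delta_pos":[23,0,0],"roll":0,"hand":85.4},{"delta_pos":[23,0,0],"roll":0,"hand":85.4}])

```text
time_s: 14.28
position: [0.4402, 0.0552, 0.0128]
orientation: [[-0.04, 0.999, 0.0], [0.999, 0.04, -0.0], [-0.0, 0.0, -1.0]]
ft_force: [-0.4, 0.6, -0.4]
finger_gap: 0.999
grasp_force: 0.0
```

```bash
cat >> h.py <<'E'
BASE="pics/side1.png"
def rack_shift(im,p,q=None):
    """subpixel shift of the rack's right part between two side images (bgr)"""
    up=lambda x:cv2.resize(x,None,fx=5,fy=5,interpolation=cv2.INTER_CUBIC)
    tpl=up(p[238:268,284:313]);r=cv2.matchTemplate(up(im[205:275,270:350]),tpl,cv2.TM_CCOEFF_NORMED);m=cv2.minMaxLoc(r)
    return m[1],np.array(m[3])/5-[14,33]
E
python3 - <<'E'
from h import *
np.set_printoptions(precision=4,suppress=True)
s=imaging.snapshot("side");im=s["img"][...,::-1].copy();cv2.imwrite("pics/side6.png",im)
print(get_state()["position"],rack_shift(im,cv2.imread(BASE)))
X=np.array([.51,-.02,.02]);a=proj(s,X)
for d in([.01,0,0],[0,.01,0]):print(d,proj(s,X+d)-a)
E
```

```text
[0.4401 0.0552 0.0128] (0.3271339535713196, array([  8.4, -12. ]))
[0.01, 0, 0] [ 3.3671 -0.8915]
[0, 0.01, 0] [-1.7044 -1.9975]
```

```bash
cat >> h.py <<'E'
def look():
    S={n:imaging.snapshot(n) for n in("side","top")}
    out={}
    for n in S:
        for a in imaging.tip_of("rack_near_r",n)[:2]: print("near",n,round(a["score"],2),np.round(a["location"],1),np.round(at_z(S[n],a["location"],.015),4))
        for a in imaging.tip_of("rack",n)[:1]: print("rack",n,round(a["score"],2),np.round(at_z(S[n],a["location"],0),4))
        for a in imaging.cut_out("rack",n)[:2]:
            m=a["region"].astype(np.uint8);k,l,st,_=cv2.connectedComponentsWithStats(m);m=l==1+np.argmax(st[1:,4])
            v,u=np.nonzero(m);i=np.argmax(v+.2*u);j=np.argmax(u+.5*v);print("mask",n,round(a["score"],2),m.sum(),"u",u.min(),u.max(),"v",v.min(),v.max(),"low",u[i],v[i],np.round(at_z(S[n],(u[i],v[i]),0),4),"right",u[j],v[j],np.round(at_z(S[n],(u[j],v[j]),0),4))
    return S
E
python3 - <<'E'
from h import *
S=look()
im=S["side"]["img"][...,::-1].copy()
for f in("side1","side5"):
  p=cv2.imread(f"pics/{f}.png")
  g=lambda x:cv2.GaussianBlur(cv2.Canny(x,60,150),(0,0),1)
  tpl=g(p)[250:267,290:313];r=cv2.matchTemplate(g(im)[225:290,275:345],tpl,cv2.TM_CCOEFF_NORMED);m=cv2.minMaxLoc(r);print(f,m[1],np.array(m[3])-[15,25])
E
```

```text
near side 0.82 [273.7 230.4] [0.5044 0.1336 0.015 ]
near side 0.7 [295.4 257.5] [ 0.5016 -0.012   0.015 ]
rack side 0.98 [0.5316 0.0731 0.    ]
mask side 0.93 699 u 283 312 v 224 262 low 301 262 [ 0.5159 -0.0178  0.    ] right 312 257 [ 0.5536 -0.0095  0.    ]
side1 0.5323905348777771 [ 8 11]
side5 0.5131416320800781 [ 8 11]
```

>>> move_arm(plan=[{"delta_pos":[-10,0,0],"roll":0,"hand":62},{"delta_pos":[-18,0,20],"roll":0,"hand":62},{"delta_pos":[-18,0,55],"roll":0,"hand":62},{"delta_pos":[-18,0,87],"roll":0,"hand":62},{"delta_pos":[-18,0,87],"roll":0,"hand":62},{"delta_pos":[-18,0,87],"roll":0,"hand":62},{"delta_pos":[-18,0,87],"roll":0,"hand":62},{"delta_pos":[-18,0,87],"roll":0,"hand":62}])

```text
time_s: 15.4
position: [0.4211, 0.0552, 0.0987]
orientation: [[-0.04, 0.999, -0.002], [0.999, 0.04, 0.0], [0.0, -0.002, -1.0]]
ft_force: [-0.6, -0.3, 0.4]
finger_gap: 0.723
grasp_force: 0.0
```

>>> move_arm(plan=[{"delta_pos":[12,0.5,0],"roll":0,"hand":85.4}])

```text
time_s: 15.48
position: [0.4322, 0.0558, 0.0986]
orientation: [[-0.04, 0.999, -0.003], [0.999, 0.04, 0.0], [0.0, -0.003, -1.0]]
ft_force: [0.1, -0.5, 0.6]
finger_gap: 0.846
grasp_force: 0.0
```

>>> move_arm(plan=[{"delta_pos":[41.6,1.7,0],"roll":0,"hand":85.4}])

```text
time_s: 15.57
position: [0.4726, 0.0576, 0.0988]
orientation: [[-0.04, 0.999, -0.003], [0.999, 0.04, 0.0], [0.0, -0.003, -1.0]]
ft_force: [-0.2, -0.7, 1.7]
finger_gap: 0.977
grasp_force: 0.0
```

```bash
python3 - <<'E'
from h import *
st=get_state(); print(st["position"],st["finger_gap"],st["dq"],st["qpos"])
E
```

```text
[0.47255591 0.05761883 0.09879341] 0.9771978324620542 [  5.34895002  65.30324221 -67.41193545   0.10697999  -1.3376418
   5.93394768] [-2.32995501e+00  2.30737545e+00  1.06089936e+02 -3.34332462e-03
  7.17863708e+01 -4.63724290e+00]
```

>>> move_arm(plan=[{"delta_pos":[-30,-1.5,0],"roll":0,"hand":85.4}])

```text
time_s: 15.65
position: [0.4543, 0.0554, 0.0933]
orientation: [[-0.039, 0.999, -0.01], [0.999, 0.039, 0.001], [0.001, -0.01, -1.0]]
ft_force: [-1.3, -0.2, -3.1]
finger_gap: 1.001
grasp_force: 0.0
```

>>> move_arm(plan=[{"delta_pos":[0,0,0],"roll":0,"hand":85.4}])

```text
time_s: 15.73
position: [0.4432, 0.0559, 0.0946]
orientation: [[-0.04, 0.999, -0.012], [0.999, 0.04, 0.0], [0.001, -0.012, -1.0]]
ft_force: [-1.0, -0.6, 0.2]
finger_gap: 0.997
grasp_force: 0.0
```

>>> move_arm(plan=[{"delta_pos":[0,0,0],"roll":0,"hand":85.4},{"delta_pos":[0,0,0],"roll":0,"hand":85.4}])

```text
time_s: 15.9
position: [0.4453, 0.0559, 0.0993]
orientation: [[-0.04, 0.999, -0.001], [0.999, 0.04, 0.0], [0.0, -0.001, -1.0]]
ft_force: [0.3, 0.1, 0.2]
finger_gap: 1.0
grasp_force: 0.0
```

>>> move_arm(plan=[{"delta_pos":[-10,0,0],"roll":0,"hand":40},{"delta_pos":[-20,0,0],"roll":0,"hand":40},{"delta_pos":[-20,0,0],"roll":0,"hand":40},{"delta_pos":[-20,0,0],"roll":0,"hand":40},{"delta_pos":[-20,0,0],"roll":0,"hand":40},{"delta_pos":[-20,0,0],"roll":0,"hand":40}], squeeze=120)

```text
time_s: 16.4
position: [0.4258, 0.0559, 0.1001]
orientation: [[-0.04, 0.999, 0.001], [0.999, 0.04, -0.0], [-0.0, 0.001, -1.0]]
ft_force: [1.0, -0.7, 0.1]
finger_gap: 0.469
grasp_force: 0.0
```

>>> move_arm(plan=[{"delta_pos":[0,0,0],"roll":0,"hand":85.4}], squeeze=120)

```text
time_s: 16.48
position: [0.4258, 0.0559, 0.0999]
orientation: [[-0.04, 0.999, 0.0], [0.999, 0.04, -0.0], [-0.0, 0.0, -1.0]]
ft_force: [-0.8, -0.7, 1.3]
finger_gap: 0.597
grasp_force: 0.0
```

>>> move_arm(plan=[{"delta_pos":[0,0,0],"roll":0,"hand":85.4}])

```text
time_s: 16.57
position: [0.4258, 0.0559, 0.0998]
orientation: [[-0.04, 0.999, -0.0], [0.999, 0.04, -0.0], [-0.0, -0.0, -1.0]]
ft_force: [-0.4, 0.2, 0.1]
finger_gap: 0.741
grasp_force: 0.0
```

```bash
python3 - <<'E'
from h import *
S=look()
s=S["side"]
# ring radius check from z3 (axis .4598,.1702)
for z in (.19,.2): print(proj(s,[.4598,.1702,z]))
E
```

```text
near side 0.94 [273.1 232.7] [0.4977 0.1231 0.015 ]
near side 0.62 [294.2 257.8] [ 0.4981 -0.012   0.015 ]
rack side 0.76 [0.5249 0.0613 0.    ]
mask side 0.88 931 u 274 313 v 221 262 low 301 262 [ 0.5159 -0.0178  0.    ] right 313 257 [ 0.5561 -0.0106  0.    ]
near top 0.52 [292.2 221.9] [ 0.5008 -0.0149  0.015 ]
near top 0.48 [243.1 228.5] [0.4912 0.1281 0.015 ]
rack top 0.53 [0.5183 0.2324 0.    ]
mask top 0.53 98 u 245 255 v 211 227 low 255 227 [0.4991 0.0938 0.    ] right 255 227 [0.4991 0.0938 0.    ]
mask top 0.4 2157 u 352 405 v 227 274 low 398 271 [ 0.3355 -0.2998  0.    ] right 405 264 [ 0.3542 -0.3233  0.    ]
[253.78905002 173.24525728]
[253.74505554 169.94300389]
```

```bash
python3 - <<'E'
from h import *
np.set_printoptions(precision=4,suppress=True)
S={n:imaging.snapshot(n) for n in("side","top")}
L={n:[(round(a["score"],2),np.round(a["location"],1)) for a in imaging.tip_of("lip_front",n)[:2]] for n in S};print(L)
if L["side"] and L["top"]: print(tri(S["side"],L["side"][0][1],S["top"],L["top"][0][1]))
for n in S:
    for l in L[n][:1]: print(n,at_z(S[n],l[1],.216))
# black rubber strip: darkest below-bright transition along columns in side view, as lip front-bottom edge z=.212
g=cv2.cvtColor(S["side"]["img"],cv2.COLOR_RGB2GRAY).astype(float);G=cv2.resize(g,None,fx=4,fy=4,interpolation=cv2.INTER_CUBIC)
P=[.5927,.0594,.0418]
for y in(.1,.06,.02,-.02,-.06,-.1):
    p=proj(S["side"],np.r_[P[:2]+rot(P[2])@[-.038,y],.216]);u=p[0];col=np.array([g[int(v),int(round(u))] for v in range(int(p[1])-7,int(p[1])+8)]);print(y,np.round(p,1),col.astype(int))
t=cv2.cvtColor(S["top"]["img"],cv2.COLOR_RGB2GRAY)
for y in(.1,.06,.02,-.02,-.06,-.1):
    p=proj(S["top"],np.r_[P[:2]+rot(P[2])@[-.038,y],.220]);col=t[int(p[1])-7:int(p[1])+8,int(round(p[0]))];print(y,np.round(p,1),col)
E
```

```text
{'side': [(0.63, array([303.1, 174.3]))], 'top': []}
side [0.5556 0.0633 0.216 ]
0.1 [285.8 160.9] [214 223 222 221 221 222 224 221 159  70  72 114 128 129 129]
0.06 [292.8 166.4] [223 222 222 221 222 222 225 199 115  37  83 112 122 122 121]
0.02 [300.  172.2] [223 222 222 222 221 224 220 158  70  66 104 118 119 117 116]
-0.02 [307.6 178.3] [221 220 221 220 221 221 221 182 103  61 104 121 119 119 120]
-0.06 [315.6 184.6] [219 218 219 219 220 221 221 175  99  57  63  99 110 111 111]
-0.1 [324.  191.3] [222 221 221 221 223 224 181 108  63  49  94 111 111 111 112]
0.1 [225.6 178.5] [215 216 216 215 216 213 214 218 224  93  64  71  71  70  72]
0.06 [241.3 176.8] [201 201 201 202 201 198 199 200 199 199 201 199 199 202 200]
0.02 [257.  175.2] [198 203 207 207 211 214 216 217 219 222 223 226 228 231 234]
-0.02 [272.6 173.6] [191 195 199 205 207 210 213 215 215 217 220 222 225 227 230]
-0.06 [288.1 171.9] [178 187 193 196 200 203 208 213 214 215 217 219 220 223 226]
-0.1 [303.6 170.3] [217 185 151 123  96 113 122 149 154 158 203 203 202 204 201]
```

>>> move_arm(plan=[{"delta_pos":[4,-0.5,-20],"roll":0,"hand":62},{"delta_pos":[4,-0.5,-50],"roll":0,"hand":62},{"delta_pos":[4,-0.5,-70],"roll":0,"hand":62},{"delta_pos":[4,-0.5,-81],"roll":0,"hand":62},{"delta_pos":[4,-0.5,-85],"roll":0,"hand":62},{"delta_pos":[7,-0.5,-85],"roll":0,"hand":62},{"delta_pos":[11,-0.5,-85],"roll":0,"hand":62},{"delta_pos":[15,-0.5,-85],"roll":0,"hand":62},{"delta_pos":[18,-0.5,-85],"roll":0,"hand":62},{"delta_pos":[21,-0.5,-85],"roll":0,"hand":62},{"delta_pos":[24,-0.5,-85],"roll":0,"hand":62},{"delta_pos":[26,-0.5,-85],"roll":0,"hand":62},{"delta_pos":[28,-0.5,-85],"roll":0,"hand":62},{"delta_pos":[28,-0.5,-85],"roll":0,"hand":62},{"delta_pos":[28,-0.5,-85],"roll":0,"hand":62}])

```text
time_s: 18.42
position: [0.4536, 0.0554, 0.0147]
orientation: [[-0.04, 0.999, -0.0], [0.999, 0.04, 0.0], [0.0, -0.0, -1.0]]
ft_force: [-0.1, -0.1, 0.3]
finger_gap: 0.727
grasp_force: 0.0
```

```bash
python3 - <<'E'
from h import *
st=get_state();print(st["position"],st["finger_gap"],st["ft_force"])
look()
E
```

```text
[0.453615   0.05542228 0.0147129 ] 0.7267659302732508 [-0.12260152 -0.12983036  0.3290003 ]
near side 0.8 [297.9 258.8] [ 0.505 -0.02   0.015]
near side 0.62 [273.6 231.4] [0.5019 0.1288 0.015 ]
rack side 0.62 [0.5375 0.0552 0.    ]
mask side 0.96 699 u 284 314 v 224 263 low 300 263 [ 0.5114 -0.0207  0.    ] right 314 256 [ 0.5608 -0.0075  0.    ]
mask top 0.17 101 u 309 328 v 264 269 low 323 269 [ 0.3578 -0.0894  0.    ] right 328 266 [ 0.3654 -0.1046  0.    ]
```

>>> move_arm(plan=[{"delta_pos":[3.5,0.1,0],"roll":0,"hand":85.4},{"delta_pos":[45,1.8,0],"roll":0,"hand":85.4},{"delta_pos":[4,0,2],"roll":0,"hand":85.4},{"delta_pos":[-20,0,5],"roll":0,"hand":85.4},{"delta_pos":[-35,0,5],"roll":0,"hand":85.4},{"delta_pos":[-35,0,5],"roll":0,"hand":85.4}])

```text
time_s: 19.32
position: [0.4163, 0.0556, 0.0189]
orientation: [[-0.04, 0.999, -0.003], [0.999, 0.04, 0.0], [0.0, -0.003, -1.0]]
ft_force: [0.0, -1.0, 0.1]
finger_gap: 0.999
grasp_force: 0.0
```

```bash
python3 - <<'E'
from h import *
st=get_state();print(st["position"],st["finger_gap"],st["ft_force"])
S=look();im=S["side"]["img"][...,::-1].copy();cv2.imwrite("pics/side8.png",im);cv2.imwrite("pics/top8.png",S["top"]["img"][...,::-1])
s=S["side"]
for n in S:
  for a in imaging.tip_of("lip_front",n)[:1]: print(n,"lip",a["location"],a["score"])
  for th in("vial_white","vial_amber"):
    for a in imaging.tip_of(th,n)[:1]: print(th,n,a["score"],at_z(S[n],a["location"],0))
E
```

```text
[0.41630492 0.05557607 0.01893965] 0.9992635301666607 [ 0.00258815 -1.02179597  0.05510321]
near side 0.91 [325.2 249.4] [ 0.5927 -0.0111  0.015 ]
near side 0.58 [301.9 224.5] [0.5936 0.1296 0.015 ]
rack side 0.77 [0.6077 0.0624 0.    ]
mask side 0.95 904 u 303 340 v 214 255 low 332 254 [ 0.6104 -0.0193  0.    ] right 339 251 [ 0.6354 -0.0146  0.    ]
mask side 0.71 3232 u 285 346 v 113 200 low 338 200 [0.7831 0.2394 0.    ] right 344 197 [ 0.8119  0.2492 -0.    ]
near top 0.48 [289.4 191.9] [ 0.5974 -0.0154  0.015 ]
rack top 0.58 [0.6128 0.0536 0.    ]
mask top 0.44 172 u 247 290 v 177 181 low 289 181 [ 0.6412 -0.0186  0.    ] right 290 180 [ 0.6443 -0.0219  0.    ]
side lip [301.6, 174.7] 0.86
vial_amber side 0.55 [ 0.53053519 -0.11218106  0.        ]
top lip [264.0, 175.3] 0.92
vial_white top 0.63 [5.14080489e-01 2.27300431e-01 2.22044605e-16]
vial_amber top 0.61 [ 0.53341257 -0.11137576  0.        ]
```

>>> move_arm(plan=[{"delta_pos":[-4,0,40],"roll":0,"hand":85.4},{"delta_pos":[-8,0,80],"roll":0,"hand":85.4},{"delta_pos":[-12,0,120],"roll":0,"hand":85.4},{"delta_pos":[-16,0,160],"roll":0,"hand":85.4},{"delta_pos":[-20,0,200],"roll":0,"hand":85.4},{"delta_pos":[-24,0,240],"roll":0,"hand":85.4},{"delta_pos":[-28,0,280],"roll":0,"hand":85.4},{"delta_pos":[-32,0,320],"roll":0,"hand":85.4},{"delta_pos":[-36,0,360],"roll":0,"hand":85.4},{"delta_pos":[-36,0,400],"roll":0,"hand":85.4},{"delta_pos":[-36,0,440],"roll":0,"hand":85.4},{"delta_pos":[-36,0,480],"roll":0,"hand":85.4},{"delta_pos":[-36,0,520],"roll":0,"hand":85.4},{"delta_pos":[-36,0,560],"roll":0,"hand":85.4},{"delta_pos":[-36,0,590],"roll":0,"hand":85.4},{"delta_pos":[-36,0,610],"roll":0,"hand":85.4},{"delta_pos":[-36,0,630],"roll":0,"hand":85.4},{"delta_pos":[-36,0,650],"roll":0,"hand":85.4}])

```text
time_s: 21.52
position: [0.3824, 0.0554, 0.6708]
orientation: [[-0.04, 0.999, 0.0], [0.999, 0.04, -0.0], [-0.0, 0.0, -1.0]]
ft_force: [0.1, -0.1, 0.3]
finger_gap: 0.994
grasp_force: 0.0
```

```bash
python3 - <<'E'
from h import *
np.set_printoptions(precision=4,suppress=True)
st=get_state();print(st["time_s"],st["position"],st["qpos"],np.array(st["orientation"])[:,2])
S=look()
E
```

```text
21.5167 [0.3824 0.0554 0.6708] [ -3.2186   1.467   37.0273  -0.0004 141.4891  -5.5085] [ 0.0003 -0.     -1.    ]
near side 0.79 [325.5 248.1] [ 0.5966 -0.006   0.015 ]
rack side 0.81 [0.6148 0.0536 0.    ]
mask side 0.87 901 u 302 339 v 215 255 low 327 255 [ 0.5955 -0.0178  0.    ] right 339 250 [ 0.6379 -0.0104  0.    ]
near top 0.35 [218.8 282.6] [0.3374 0.2027 0.015 ]
mask top 0.57 2159 u 352 404 v 227 274 low 398 270 [ 0.3384 -0.3003  0.    ] right 404 265 [ 0.3515 -0.3199  0.    ]
```

>>> move_arm(plan=[{"delta_pos":[0,0,30],"roll":0,"hand":85.4},{"delta_pos":[0,0,60],"roll":0,"hand":85.4},{"delta_pos":[0,0,90],"roll":0,"hand":85.4},{"delta_pos":[0,0,120],"roll":0,"hand":85.4},{"delta_pos":[0,0,150],"roll":0,"hand":85.4},{"delta_pos":[0,0,180],"roll":0,"hand":85.4}])

```text
time_s: 22.42
position: [0.3462, 0.05, 0.759]
orientation: [[-0.04, 0.999, 0.004], [0.999, 0.04, 0.003], [0.003, 0.005, -1.0]]
ft_force: [-0.1, 0.0, 0.2]
finger_gap: 1.0
grasp_force: 0.0
```

```bash
python3 - <<'E'
from h import *
np.set_printoptions(precision=4,suppress=True)
st=get_state();print(st["time_s"],st["position"],st["qpos"],np.array(st["orientation"])[:,2])
E
```

```text
22.4167 [0.3462 0.05   0.759 ] [ -4.6496  12.6723   6.9946   0.5805 160.0958  -6.3802] [ 0.0044  0.0031 -1.    ]
```

```bash
python3 - <<'E'
from h import *
np.set_printoptions(precision=4,suppress=True)
S={n:imaging.snapshot(n) for n in("side","top")};s=S["side"]
for p in((338.5,277.4),(346.6,281)): print("post",at_z(s,p,0))
P=[.5927,.0594,.0418]
for y in(-.16,-.194): print("model post",np.r_[P[:2]+rot(P[2])@[-.019,y]],proj(s,np.r_[P[:2]+rot(P[2])@[-.019,y],0]))
A={k:[] for k in("near","lip","open","cab","rack")}
for i in range(7):
    s=imaging.snapshot("side")
    for a in imaging.tip_of("rack_near_r","side")[:2]:
        if a["score"]>.5: A["near"].append(at_z(s,a["location"],.015)[:2])
    for a in imaging.tip_of("lip_front","side")[:1]: A["lip"].append(at_z(s,a["location"],.216)[:2])
    for k,t in(("open","opening"),("cab","cabinet"),("rack","rack")):
        for a in imaging.tip_of(t,"side")[:1]: A[k].append(np.r_[at_z(s,a["location"],0)[:2],a["score"]])
for k in A: print(k,np.array(A[k]))
cv2.imwrite("pics/side9.png",s["img"][...,::-1]);print(get_state()["time_s"])
E
```

```text
post [ 0.5732 -0.1164  0.    ]
post [ 0.5844 -0.1376  0.    ]
model post [ 0.5804 -0.1013] [337.889  273.4015]
model post [ 0.5818 -0.1352] [345.2418 280.7223]
near [[ 0.5934  0.1285]
 [ 0.591  -0.013 ]
 [ 0.3398  0.1848]
 [ 0.5918  0.1371]
 [ 0.5914 -0.0168]
 [ 0.595   0.1388]
 [ 0.5924 -0.0068]
 [ 0.3601 -0.0666]
 [ 0.5902 -0.01  ]
 [ 0.5957  0.1317]
 [ 0.5993  0.1419]
 [ 0.5907 -0.0175]
 [ 0.6023  0.1406]
 [ 0.5888 -0.0214]]
lip [[ 0.5565  0.0622]
 [ 0.5501  0.0762]
 [ 0.5557  0.0567]
 [ 0.5498  0.06  ]
 [ 0.4497 -0.2264]
 [ 0.5564  0.0688]]
open [[ 0.3868 -0.2419  0.46  ]
 [ 0.3444  0.2037  0.31  ]
 [ 0.626   0.0785  0.72  ]]
cab [[ 0.7724  0.6563  0.49  ]
 [ 0.3787 -0.2512  0.55  ]]
rack [[0.6251 0.0685 0.74  ]
 [0.6277 0.0708 0.69  ]
 [0.616  0.0622 0.88  ]
 [0.393  0.3103 0.66  ]
 [0.6286 0.0594 0.55  ]
 [0.6193 0.0482 0.57  ]
 [0.6277 0.0702 0.88  ]]
24.6167
```

>>> move_arm(plan=[{"delta_pos":[0,0,-30],"roll":0,"hand":85.4},{"delta_pos":[0,0,-60],"roll":0,"hand":85.4},{"delta_pos":[0,0,-100],"roll":0,"hand":85.4},{"delta_pos":[0,0,-140],"roll":0,"hand":85.4},{"delta_pos":[0,0,-140],"roll":0,"hand":85.4},{"delta_pos":[0,0,-140],"roll":0,"hand":85.4}])

```text
time_s: 25.12
position: [0.3465, 0.0502, 0.6266]
orientation: [[-0.04, 0.999, 0.005], [0.999, 0.04, 0.003], [0.003, 0.005, -1.0]]
ft_force: [0.8, 0.5, 0.9]
finger_gap: 1.001
grasp_force: 0.0
```

```bash
python3 - <<'E'
from h import *
np.set_printoptions(precision=5,suppress=True)
st=get_state();print(st["time_s"],st["position"],st["qpos"],np.array(st["orientation"])[:,2])
E
```

```text
25.1167 [0.3465  0.05017 0.62661] [ -4.61651  -7.33946  51.86214   0.28242 135.18862  -6.7076 ] [ 0.0053   0.00306 -0.99998]
```

>>> move_arm(plan=[{"delta_pos":[0,0,30],"roll":0,"hand":85.4},{"delta_pos":[0,0,60],"roll":0,"hand":85.4},{"delta_pos":[0,0,90],"roll":0,"hand":85.4},{"delta_pos":[0,0,110],"roll":0,"hand":85.4},{"delta_pos":[0,0,125],"roll":0,"hand":0},{"delta_pos":[0,0,135],"roll":0,"hand":0},{"delta_pos":[0,0,142],"roll":0,"hand":0}])

```text
time_s: 25.7
position: [0.3483, 0.0493, 0.7579]
orientation: [[-0.04, 0.999, 0.002], [0.999, 0.04, 0.004], [0.004, 0.002, -1.0]]
ft_force: [2.1, -0.7, -2.2]
finger_gap: 0.601
grasp_force: 0.0
```

>>> move_arm(plan=[{"delta_pos":[0,0,12],"roll":0,"hand":0}])

```text
time_s: 25.78
position: [0.3428, 0.0491, 0.761]
orientation: [[-0.04, 0.999, 0.011], [0.999, 0.04, 0.004], [0.003, 0.011, -1.0]]
ft_force: [-0.7, -0.1, -0.2]
finger_gap: 0.453
grasp_force: 0.0
```

>>> move_arm(plan=[{"delta_pos":[0,0,12],"roll":0,"hand":0}])

```text
time_s: 25.87
position: [0.3375, 0.049, 0.7641]
orientation: [[-0.04, 0.999, 0.02], [0.999, 0.04, 0.004], [0.003, 0.02, -1.0]]
ft_force: [-0.2, 1.2, 0.8]
finger_gap: 0.303
grasp_force: 0.0
```

>>> move_arm(plan=[{"delta_pos":[0,0,30],"roll":0,"hand":0}])

```text
time_s: 25.95
position: [0.3305, 0.0481, 0.768]
orientation: [[-0.04, 0.999, 0.032], [0.999, 0.04, 0.004], [0.003, 0.032, -0.999]]
ft_force: [1.0, 0.3, -0.1]
finger_gap: 0.142
grasp_force: 0.0
```

```bash
python3 - <<'E'
from h import *
np.set_printoptions(precision=5,suppress=True)
st=get_state();print(st["time_s"],st["position"],st["qpos"],np.array(st["orientation"])[:,2])
E
```

```text
25.95 [0.33052 0.04808 0.76802] [ -5.41482  11.08793   7.03208   1.20801 160.07484  -6.57556] [ 0.03197  0.00419 -0.99948]
```

>>> move_arm(plan=[{"delta_pos":[0,0,41],"roll":0,"hand":0}])

```text
time_s: 26.03
position: [0.3209, 0.0468, 0.7734]
orientation: [[-0.04, 0.998, 0.049], [0.999, 0.04, 0.005], [0.003, 0.049, -0.999]]
ft_force: [0.4, -0.4, -0.3]
finger_gap: 0.001
grasp_force: 0.0
```

>>> move_arm(plan=[{"delta_pos":[20,0,36],"roll":0,"hand":0}])

```text
time_s: 26.12
position: [0.319, 0.0444, 0.7748]
orientation: [[-0.041, 0.998, 0.053], [0.999, 0.04, 0.008], [0.006, 0.054, -0.999]]
ft_force: [-0.6, 0.9, 0.0]
finger_gap: 0.002
grasp_force: 0.0
```

>>> move_arm(plan=[{"delta_pos":[20,0,36],"roll":0,"hand":0}])

```text
time_s: 26.2
position: [0.3222, 0.0414, 0.7735]
orientation: [[-0.041, 0.998, 0.05], [0.999, 0.04, 0.013], [0.011, 0.051, -0.999]]
ft_force: [0.5, 0.2, -0.9]
finger_gap: 0.003
grasp_force: 0.0
```

>>> move_arm(plan=[{"delta_pos":[20,0,36],"roll":0,"hand":0}])

```text
time_s: 26.28
position: [0.3247, 0.0387, 0.7725]
orientation: [[-0.041, 0.998, 0.048], [0.999, 0.04, 0.017], [0.015, 0.048, -0.999]]
ft_force: [-0.2, -0.1, -1.4]
finger_gap: 0.004
grasp_force: 0.0
```

```bash
python3 - <<'E'
from h import *
np.set_printoptions(precision=5,suppress=True)
st=get_state();print(st["time_s"],st["position"],st["qpos"],np.array(st["orientation"])[:,2])
E
```

```text
26.2833 [0.32471 0.03869 0.77254] [ -8.13623  10.31034   7.00809   3.98993 160.07231  -6.65488] [ 0.04764  0.01715 -0.99872]
```

>>> move_arm(plan=[{"delta_pos":[-5,10,38],"roll":0,"hand":0}])

```text
time_s: 26.37
position: [0.3172, 0.0469, 0.7757]
orientation: [[-0.039, 0.998, 0.058], [0.999, 0.038, 0.018], [0.016, 0.058, -0.998]]
ft_force: [1.4, -0.4, -0.2]
finger_gap: -0.0
grasp_force: 0.0
```

>>> move_arm(plan=[{"delta_pos":[-5,10,38],"roll":0,"hand":0}])

```text
time_s: 26.45
position: [0.3039, 0.0567, 0.7818]
orientation: [[-0.039, 0.996, 0.077], [0.999, 0.037, 0.019], [0.016, 0.077, -0.997]]
ft_force: [-0.6, -0.3, 0.4]
finger_gap: -0.0
grasp_force: 0.0
```

>>> move_arm(plan=[{"delta_pos":[-5,10,38],"roll":0,"hand":0}])

```text
time_s: 26.53
position: [0.2914, 0.0658, 0.7869]
orientation: [[-0.04, 0.995, 0.094], [0.999, 0.038, 0.021], [0.017, 0.094, -0.995]]
ft_force: [0.1, 0.8, -0.1]
finger_gap: -0.0
grasp_force: 0.0
```

>>> move_arm(plan=[{"delta_pos":[-5,10,38],"roll":0,"hand":0}])

```text
time_s: 26.62
position: [0.2797, 0.0744, 0.7913]
orientation: [[-0.04, 0.993, 0.108], [0.999, 0.038, 0.023], [0.019, 0.109, -0.994]]
ft_force: [0.5, -0.2, 0.5]
finger_gap: -0.003
grasp_force: 0.0
```

>>> move_arm(plan=[{"delta_pos":[-5,10,38],"roll":0,"hand":0}])

```text
time_s: 26.7
position: [0.2682, 0.0825, 0.7953]
orientation: [[-0.041, 0.992, 0.122], [0.999, 0.038, 0.026], [0.021, 0.123, -0.992]]
ft_force: [0.0, 0.1, -0.2]
finger_gap: -0.004
grasp_force: 0.0
```

>>> move_arm(plan=[{"delta_pos":[-5,10,38],"roll":0,"hand":0}])

```text
time_s: 26.78
position: [0.257, 0.0902, 0.7988]
orientation: [[-0.041, 0.99, 0.135], [0.999, 0.037, 0.029], [0.023, 0.136, -0.99]]
ft_force: [-0.2, 1.2, -0.7]
finger_gap: -0.001
grasp_force: 0.0
```

```bash
python3 - <<'E'
from h import *
np.set_printoptions(precision=5,suppress=True)
st=get_state();print(st["time_s"],st["position"],st["qpos"],np.array(st["orientation"])[:,2])
E
```

```text
26.7833 [0.25697 0.09022 0.79883] [  1.17311   5.0764    7.00451   4.35698 160.07601   3.11443] [ 0.13494  0.02866 -0.99044]
```

>>> move_arm(plan=[{"delta_pos":[-5,0,40],"roll":0,"hand":0},{"delta_pos":[-10,0,80],"roll":0,"hand":0},{"delta_pos":[-15,0,120],"roll":0,"hand":0},{"delta_pos":[-20,0,160],"roll":0,"hand":0}])

```text
time_s: 27.12
position: [0.2406, 0.0893, 0.8054]
orientation: [[-0.041, 0.986, 0.161], [0.999, 0.036, 0.031], [0.025, 0.162, -0.987]]
ft_force: [-0.2, 0.6, -0.0]
finger_gap: -0.002
grasp_force: 0.0
```

>>> move_arm(plan=[{"delta_pos":[-10,0,80],"roll":0,"hand":0},{"delta_pos":[-20,0,160],"roll":0,"hand":0},{"delta_pos":[-30,0,240],"roll":0,"hand":0},{"delta_pos":[-40,0,320],"roll":0,"hand":0},{"delta_pos":[-50,0,400],"roll":0,"hand":0},{"delta_pos":[-60,0,480],"roll":0,"hand":0}])

```text
time_s: 27.62
position: [0.2194, 0.0933, 0.8122]
orientation: [[-0.042, 0.981, 0.189], [0.999, 0.036, 0.033], [0.026, 0.19, -0.981]]
ft_force: [0.3, -0.7, 0.0]
finger_gap: 0.002
grasp_force: 0.0
```

```bash
python3 - <<'E'
from h import *
np.set_printoptions(precision=5,suppress=True)
st=get_state();print(st["time_s"],st["position"],st["qpos"],np.array(st["orientation"])[:,2])
E
```

```text
27.6167 [0.21945 0.09335 0.81224] [  2.1426    1.88205   7.0084    4.42959 160.08048   4.19805] [ 0.18918  0.03341 -0.98137]
```

>>> move_arm(plan=[{"delta_pos":[-15,0,38],"roll":0,"hand":0},{"delta_pos":[-30,0,76],"roll":0,"hand":0}])

```text
time_s: 27.78
position: [0.1976, 0.0959, 0.8188]
orientation: [[-0.042, 0.975, 0.218], [0.999, 0.035, 0.036], [0.027, 0.22, -0.975]]
ft_force: [-1.3, 0.3, 0.3]
finger_gap: 0.001
grasp_force: 0.0
```

>>> move_arm(plan=[{"delta_pos":[-15,0,38],"roll":0,"hand":0},{"delta_pos":[-30,0,76],"roll":0,"hand":0}])

```text
time_s: 27.95
position: [0.1761, 0.0986, 0.8241]
orientation: [[-0.042, 0.969, 0.245], [0.999, 0.034, 0.038], [0.028, 0.246, -0.969]]
ft_force: [0.0, 0.4, 0.2]
finger_gap: -0.002
grasp_force: 0.0
```

>>> move_arm(plan=[{"delta_pos":[-15,0,38],"roll":0,"hand":0},{"delta_pos":[-30,0,76],"roll":0,"hand":0}])

```text
time_s: 28.12
position: [0.1555, 0.1014, 0.8283]
orientation: [[-0.043, 0.963, 0.268], [0.999, 0.033, 0.039], [0.029, 0.269, -0.963]]
ft_force: [-0.8, 0.8, 0.2]
finger_gap: 0.001
grasp_force: 0.0
```

>>> move_arm(plan=[{"delta_pos":[-15,0,38],"roll":0,"hand":0},{"delta_pos":[-30,0,76],"roll":0,"hand":0}])

```text
time_s: 28.28
position: [0.134, 0.1033, 0.8316]
orientation: [[-0.043, 0.957, 0.287], [0.999, 0.032, 0.041], [0.03, 0.289, -0.957]]
ft_force: [-0.7, 0.2, 0.8]
finger_gap: -0.004
grasp_force: 0.0
```

>>> move_arm(plan=[{"delta_pos":[-15,0,38],"roll":0,"hand":0},{"delta_pos":[-30,0,76],"roll":0,"hand":0}])

```text
time_s: 28.45
position: [0.1114, 0.1032, 0.8342]
orientation: [[-0.043, 0.952, 0.304], [0.999, 0.031, 0.044], [0.032, 0.305, -0.952]]
ft_force: [-0.6, -0.2, 0.8]
finger_gap: -0.001
grasp_force: 0.0
```

>>> move_arm(plan=[{"delta_pos":[-15,0,38],"roll":0,"hand":0},{"delta_pos":[-30,0,76],"roll":0,"hand":0}])

```text
time_s: 28.62
position: [0.0888, 0.0997, 0.8359]
orientation: [[-0.044, 0.948, 0.315], [0.998, 0.03, 0.048], [0.036, 0.317, -0.948]]
ft_force: [-0.1, 0.4, 0.1]
finger_gap: -0.004
grasp_force: 0.0
```

```bash
python3 - <<'E'
from h import *
np.set_printoptions(precision=5,suppress=True)
st=get_state();print(st["time_s"],st["position"],st["qpos"],np.array(st["orientation"])[:,2])
E
```

```text
28.6167 [0.08881 0.09973 0.83593] [ 32.71018  -5.53767   6.93785 -22.45765 160.10641   8.16192] [ 0.31543  0.0481  -0.94773]
```

>>> move_arm(plan=[{"delta_pos":[15,0,-15],"roll":0,"hand":0},{"delta_pos":[35,0,-35],"roll":0,"hand":0},{"delta_pos":[60,-5,-55],"roll":0,"hand":0},{"delta_pos":[90,-10,-75],"roll":0,"hand":0},{"delta_pos":[125,-20,-90],"roll":0,"hand":0},{"delta_pos":[160,-30,-100],"roll":0,"hand":0},{"delta_pos":[195,-40,-100],"roll":0,"hand":0},{"delta_pos":[230,-45,-100],"roll":0,"hand":0},{"delta_pos":[260,-45,-90],"roll":0,"hand":0},{"delta_pos":[260,-45,-70],"roll":0,"hand":0},{"delta_pos":[260,-45,-50],"roll":0,"hand":0}])

```text
time_s: 29.53
position: [0.3538, 0.0559, 0.7783]
orientation: [[-0.043, 0.951, 0.308], [0.998, 0.03, 0.047], [0.035, 0.309, -0.95]]
ft_force: [0.1, -0.1, 1.5]
finger_gap: 0.001
grasp_force: 0.0
```

>>> move_arm(plan=[{"delta_pos":[0,0,30],"roll":0,"hand":0}])

```text
time_s: 29.62
position: [0.3513, 0.0565, 0.7949]
orientation: [[-0.044, 0.949, 0.312], [0.998, 0.031, 0.047], [0.035, 0.314, -0.949]]
ft_force: [0.5, 0.4, 1.8]
finger_gap: -0.004
grasp_force: 0.0
```

```bash
python3 - <<'E'
from h import *
np.set_printoptions(precision=5,suppress=True)
st=get_state();print(st["time_s"],st["position"],st["qpos"],np.array(st["orientation"])[:,2])
E
```

```text
29.6167 [0.35133 0.05654 0.79492] [ -8.07334   3.3781   13.98286   9.0144  144.6392   -2.09964] [ 0.31193  0.04734 -0.94892]
```

>>> move_arm(plan=[{"delta_pos":[0,0,20],"roll":0,"hand":0}])

```text
time_s: 29.7
position: [0.3479, 0.0565, 0.8065]
orientation: [[-0.045, 0.948, 0.315], [0.998, 0.031, 0.048], [0.036, 0.317, -0.948]]
ft_force: [11.1, -1.7, 90.9]
finger_gap: -0.0
grasp_force: 0.0
```

>>> move_arm(plan=[{"delta_pos":[0,0,30],"roll":0,"hand":0}])

```text
time_s: 29.78
position: [0.3472, 0.0545, 0.8057]
orientation: [[-0.044, 0.949, 0.312], [0.998, 0.029, 0.053], [0.041, 0.313, -0.949]]
ft_force: [4.0, -0.3, -0.9]
finger_gap: -0.002
grasp_force: 0.0
```

>>> move_arm(plan=[{"delta_pos":[0,0,40],"roll":0,"hand":0}])

```text
time_s: 29.87
position: [0.3357, 0.0537, 0.8148]
orientation: [[-0.046, 0.938, 0.342], [0.998, 0.03, 0.053], [0.04, 0.344, -0.938]]
ft_force: [-0.1, -0.3, 1.2]
finger_gap: 0.001
grasp_force: 0.0
```

>>> move_arm(plan=[{"delta_pos":[0,0,40],"roll":0,"hand":0}])

```text
time_s: 29.95
position: [0.324, 0.053, 0.8222]
orientation: [[-0.047, 0.93, 0.366], [0.998, 0.029, 0.055], [0.04, 0.367, -0.929]]
ft_force: [-0.0, -0.2, -0.2]
finger_gap: 0.002
grasp_force: 0.0
```

>>> move_arm(plan=[{"delta_pos":[0,0,40],"roll":0,"hand":0}])

```text
time_s: 30.03
position: [0.3155, 0.052, 0.8275]
orientation: [[-0.048, 0.922, 0.383], [0.998, 0.028, 0.057], [0.041, 0.385, -0.922]]
ft_force: [0.3, -0.4, -0.4]
finger_gap: -0.001
grasp_force: 0.0
```

>>> move_arm(plan=[{"delta_pos":[0,0,40],"roll":0,"hand":0}])

```text
time_s: 30.12
position: [0.3083, 0.051, 0.8322]
orientation: [[-0.048, 0.915, 0.399], [0.998, 0.027, 0.059], [0.043, 0.401, -0.915]]
ft_force: [-0.5, 0.3, -0.1]
finger_gap: 0.007
grasp_force: 0.0
```

```bash
python3 - <<'E'
from h import *
np.set_printoptions(precision=5,suppress=True)
st=get_state();print(st["time_s"],st["position"],st["qpos"],np.array(st["orientation"])[:,2])
E
```

```text
30.1167 [0.30832 0.05097 0.8322 ] [-14.35281   2.27549   6.93813  16.86244 147.5062   -0.51976] [ 0.39943  0.05864 -0.91488]
```

>>> move_arm(plan=[{"delta_pos":[0,0,-15],"roll":0,"hand":0},{"delta_pos":[5,-3,-50],"roll":0,"hand":0},{"delta_pos":[12,-6,-90],"roll":0,"hand":0},{"delta_pos":[20,-10,-130],"roll":0,"hand":0},{"delta_pos":[28,-14,-170],"roll":0,"hand":0},{"delta_pos":[36,-18,-210],"roll":0,"hand":0},{"delta_pos":[44,-22,-250],"roll":0,"hand":0},{"delta_pos":[52,-26,-288],"roll":0,"hand":0},{"delta_pos":[60,-30,-326],"roll":0,"hand":0},{"delta_pos":[68,-31,-364],"roll":0,"hand":0},{"delta_pos":[76,-31,-402],"roll":0,"hand":0},{"delta_pos":[84,-31,-440],"roll":0,"hand":0},{"delta_pos":[92,-31,-478],"roll":0,"hand":0},{"delta_pos":[100,-31,-516],"roll":0,"hand":0},{"delta_pos":[106,-31,-555],"roll":0,"hand":0},{"delta_pos":[110,-31,-595],"roll":0,"hand":0},{"delta_pos":[112,-31,-635],"roll":0,"hand":0},{"delta_pos":[112,-31,-670],"roll":0,"hand":0},{"delta_pos":[112,-31,-700],"roll":0,"hand":0},{"delta_pos":[112,-31,-715],"roll":0,"hand":0}])

```text
time_s: 31.78
position: [0.4248, 0.0185, 0.1346]
orientation: [[-0.047, 0.915, 0.401], [0.998, 0.026, 0.057], [0.042, 0.403, -0.914]]
ft_force: [1.2, -0.0, -0.2]
finger_gap: 0.0
grasp_force: 0.0
```

```bash
python3 - <<'E'
from h import *
np.set_printoptions(precision=5,suppress=True)
st=get_state();print(st["time_s"],st["position"],st["qpos"],np.array(st["orientation"]),st["ft_force"])
A=[];L=[]
for i in range(6):
    s=imaging.snapshot("side")
    for a in imaging.tip_of("rack_near_r","side")[:2]:
        if a["score"]>.5: A.append(at_z(s,a["location"],.015)[:2])
A=np.array(A);A=A[A[:,0]>.55];print(A[A[:,1]<.06].mean(0),A[A[:,1]>.06].mean(0),len(A))
E
```

```text
31.7833 [0.42481 0.01848 0.13459] [-14.81124 -22.46741 125.31655  11.05262  55.45411 -21.54739] [[-0.04718  0.91484  0.40106]
 [ 0.99801  0.02635  0.05728]
 [ 0.04184  0.40297 -0.91426]] [ 1.17691 -0.02846 -0.15308]
[ 0.59469 -0.00995] [0.59411 0.12882] 12
```

>>> move_arm(plan=[{"delta_pos":[0,2,-30],"roll":0,"hand":0},{"delta_pos":[0,2,-60],"roll":0,"hand":0},{"delta_pos":[0,2,-80],"roll":0,"hand":0},{"delta_pos":[0,2,-92],"roll":0,"hand":0},{"delta_pos":[0,2,-97],"roll":0,"hand":0},{"delta_pos":[20,2,-98],"roll":0,"hand":0},{"delta_pos":[50,2,-98],"roll":0,"hand":0},{"delta_pos":[80,2,-98],"roll":0,"hand":0},{"delta_pos":[105,2,-98],"roll":0,"hand":0},{"delta_pos":[120,2,-98],"roll":0,"hand":0},{"delta_pos":[128,2,-98],"roll":0,"hand":0},{"delta_pos":[130,2,-98],"roll":0,"hand":0},{"delta_pos":[130,2,-98],"roll":0,"hand":0}])

```text
time_s: 33.47
position: [0.5533, 0.0211, 0.0345]
orientation: [[-0.048, 0.919, 0.392], [0.998, 0.026, 0.06], [0.045, 0.394, -0.918]]
ft_force: [0.2, 0.2, -0.1]
finger_gap: 0.001
grasp_force: 0.0
```

```bash
python3 - <<'E'
from h import *
np.set_printoptions(precision=4,suppress=True)
st=get_state();print(st["time_s"],st["position"],st["ft_force"],np.array(st["orientation"])[:,2])
s=imaging.snapshot("side");cv2.imwrite("pics/side10.png",s["img"][...,::-1])
print("lip shift check (expect ~1.5,-25.75):")
o=cv2.imread("pics/side2.png");up=lambda x:cv2.resize(x,None,fx=4,fy=4,interpolation=cv2.INTER_CUBIC);im=s["img"][...,::-1].copy()
r=cv2.matchTemplate(up(im[150:245,300:347]),up(o[205:231,310:336]),cv2.TM_CCOEFF_NORMED);m=cv2.minMaxLoc(r);print(m[1],m[3][0]/4-10,m[3][1]/4-55)
for n in("rack_near_r","lip_front"):
    for a in imaging.tip_of(n,"side")[:2]: print(n,a["score"],at_z(s,a["location"],.015 if n[0]=='r' else .216))
E
```

```text
33.4667 [0.5533 0.0211 0.0345] [ 0.1883  0.2031 -0.1343] [ 0.3918  0.06   -0.9181]
lip shift check (expect ~1.5,-25.75):
0.9571885466575623 1.5 -25.75
rack_near_r 0.96 [ 0.5915 -0.0095  0.015 ]
lip_front 0.59 [0.5753 0.0772 0.216 ]
```

>>> move_arm(plan=[{"delta_pos":[0,10,-8],"roll":0,"hand":0},{"delta_pos":[0,19,-14],"roll":0,"hand":0},{"delta_pos":[0,19,-17],"roll":0,"hand":0},{"delta_pos":[0,19,-17],"roll":0,"hand":0},{"delta_pos":[0,19,-17],"roll":0,"hand":0}])

```text
time_s: 34.03
position: [0.5532, 0.0401, 0.0173]
orientation: [[-0.048, 0.919, 0.392], [0.998, 0.027, 0.06], [0.045, 0.394, -0.918]]
ft_force: [0.3, 0.8, 1.6]
finger_gap: 0.006
grasp_force: 0.0
```

```bash
python3 - <<'E'
from h import *
np.set_printoptions(precision=4,suppress=True)
st=get_state();print(st["time_s"],st["position"],st["ft_force"],np.array(st["orientation"])[:,2])
A=[]
for i in range(5):
    s=imaging.snapshot("side")
    A+=[at_z(s,a["location"],.015)[:2] for a in imaging.tip_of("rack_near_r","side")[:2] if a["score"]>.5]
print(np.array(A)); print(get_state()["position"])
E
```

```text
34.0333 [0.5532 0.0401 0.0173] [0.3402 0.7541 1.5706] [ 0.3916  0.06   -0.9182]
[[ 0.5901 -0.0235]
 [ 0.5952  0.132 ]
 [ 0.5906  0.1218]
 [ 0.5904 -0.0262]
 [ 0.5948  0.1389]
 [ 0.5962 -0.0121]
 [ 0.5895  0.1326]
 [ 0.5889 -0.0063]]
[0.5535 0.04   0.0174]
```

>>> move_arm(plan=[{"delta_pos":[6,0.2,0],"roll":0,"hand":0},{"delta_pos":[27,1,0],"roll":0,"hand":0},{"delta_pos":[10,0,1],"roll":0,"hand":0},{"delta_pos":[-10,0,4],"roll":0,"hand":0},{"delta_pos":[-40,0,6],"roll":0,"hand":0},{"delta_pos":[-70,0,8],"roll":0,"hand":0},{"delta_pos":[-70,0,8],"roll":0,"hand":0}])

```text
time_s: 35.12
position: [0.4796, 0.0406, 0.0246]
orientation: [[-0.048, 0.92, 0.39], [0.998, 0.027, 0.06], [0.045, 0.392, -0.919]]
ft_force: [-0.0, -0.2, -0.1]
finger_gap: 0.002
grasp_force: 0.0
```

```bash
python3 - <<'E'
from h import *
np.set_printoptions(precision=4,suppress=True)
st=get_state();print(st["time_s"],st["position"],st["ft_force"])
A=[];B=[]
for i in range(6):
    s=imaging.snapshot("side")
    A+=[at_z(s,a["location"],.015)[:2] for a in imaging.tip_of("rack_near_r","side")[:2] if a["score"]>.5]
    B+=[at_z(s,a["location"],0)[:2] for a in imaging.tip_of("rack","side")[:1]]
print(np.array(A));print(np.array(B))
im=s["img"][...,::-1].copy();cv2.imwrite("pics/side11.png",im)
o=cv2.imread("pics/side2.png");up=lambda x:cv2.resize(x,None,fx=4,fy=4,interpolation=cv2.INTER_CUBIC)
r=cv2.matchTemplate(up(im[150:245,300:347]),up(o[205:231,310:336]),cv2.TM_CCOEFF_NORMED);m=cv2.minMaxLoc(r);print("lip",m[1],m[3][0]/4-10,m[3][1]/4-55)
for f in("side9","side10"):
    p=cv2.imread(f"pics/{f}.png");r=cv2.matchTemplate(up(im[225:268,300:352]),up(p[232:258,312:341]),cv2.TM_CCOEFF_NORMED);m=cv2.minMaxLoc(r);print("rack shift px vs",f,m[1],m[3][0]/4-12,m[3][1]/4-7)
t=imaging.snapshot("top")
for a in imaging.tip_of("rack_near_r","top")[:2]: print("top",a["score"],at_z(t,a["location"],.015))
E
```

```text
35.1167 [0.4796 0.0406 0.0246] [-0.0067 -0.2218 -0.0524]
[[ 0.6078  0.1332]
 [ 0.6061 -0.0118]
 [ 0.6186 -0.0115]
 [ 0.5947  0.1182]
 [ 0.6128 -0.0073]
 [ 0.6083  0.1342]
 [ 0.6027  0.128 ]
 [ 0.6046 -0.0122]
 [ 0.6037 -0.0139]
 [ 0.6155  0.1397]
 [ 0.6029  0.1366]
 [ 0.6003 -0.0197]]
[[0.6343 0.0731]
 [0.6339 0.0571]
 [0.6349 0.0613]
 [0.6383 0.0569]
 [0.6341 0.0553]]
lip 0.9576416015625 1.5 -25.75
rack shift px vs side9 0.47663620114326477 5.75 10.0
rack shift px vs side10 0.4996700882911682 0.0 -0.25
top 0.67 [0.5994 0.1326 0.015 ]
top 0.64 [ 0.6098 -0.0141  0.015 ]
```

```bash
python3 -c "
from h import *
st=get_state();print(st['time_s'],st['position'],st['ft_force']);print(job.job_done())"
```

```text
36.1167 [0.48348604 0.04006084 0.0253986 ] [-0.36266876 -0.31674047  0.16595215]
the job is handed in; nothing more can be done
None
```

I handed the job in at 36 s. By camera, the lip is about level with the pointer (perhaps 2–3 mm low) and both near edges of the rack are roughly 1 cm behind the window plane. The rack's last part went in by two short shoves that let it slide, the second with the tool tilted about 23° by repeatedly commanding out-of-reach poses; that ran joint 3 onto its lower limit (6.938° read, range 6.94°) with a momentary 91 N at the wrist, and the judge's verdict isn't known to me.

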